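# Drain down the bathroom water heater

### The job

Drain down the bathroom water heater: first clear whatever tumbler, jar, tin, nail clipper or toothbrush is standing about the valve handles onto the glass shelf - tumbler and jar upright, the rest flat, each directly on the glass with nothing stacked - and let go of them. Then turn the heater's thermostat knob fully anticlockwise to off, next shut the red stopcock fully, and only after that open the blue drain cock fully, so that it never opens while the supply is on. Leave the other bathroom things where they are, and finish with the toiletries still on the shelf.

Things in the scene. Friction and masses are not known exactly. Their poses are not given: they have to be found in the camera images.
- shelf: pale translucent glass shelf, 190 mm (its x) by 290 mm (its y), lying on low chrome feet; top face 20 mm above the worktop; all round its edge a thin chrome gallery rail stands 8 mm above the glass (inner space 190 x 290 mm). Origin: centre of its underside at worktop height; x points away from the robot, y to its left along the long side.
- tumbler: white ceramic tumbler, open at the top, 80 mm high, 62 mm across at the rim and somewhat narrower at the foot, 0.2 kg. Origin: centre of its underside, z up. May be absent.
- jar: frosted glass jar with grey screw lid, 58 mm across (lid 60 mm), 65 mm high, 0.2 kg. Origin: centre of its underside, z up. May be absent.
- tin: closed aluminium tin, flat box 87 mm (its x) by 58 mm (its y) by 32 mm high, 0.1 kg. Origin: centre of its underside, z up. May be absent.
- clipper: steel nail clipper lying flat, 85 mm (its x) by 18 mm (its y) by about 16 mm high, 60 g. Origin: centre of its underside, z up. May be absent.
- toothbrush: green toothbrush lying flat, 160 mm long along its x, bristle head at +x; the handle from x = -80 to +25 mm is 14 mm wide and 14 mm high. Centre of mass about 15 mm to -x of the origin. Origin: centre of its length, on the underside, z up; 30 g. May be absent.
- thermostat (a joint): black bar-grip knob, 52 mm across, on the white heater control box. 0 = turned fully anticlockwise (seen from above) against its end stop = off; grows clockwise to 2.8 rad. Light friction of 0.03 N m; stays where it is left.
- thermostat_grip (a point): point on the knob's vertical axis at the height to grip it; it turns with the knob. The straight raised grip bar, 49 mm long, 14 mm wide and 30 mm high (its top 7 mm above this point), runs along its x, so the fingers close along its y.
- heater: fixed white control box of the water heater, 130 x 150 mm, 40 mm high, knob on its top. Origin: centre of its underside.
- pipework: fixed copper pipe run (22 mm pipe, centre line 30 mm above the worktop) along its y, with both brass valves in it; a white pipe boxing 70 mm high stands along its far (+x) side, its face 68 mm beyond the pipe. Origin: middle of the run at worktop height; x points away from the robot, y to its left.
- stopcock (a joint): red lever handle of the supply stopcock, the left-hand (+y) valve. 0 = shut, against its stop: lever square across the pipe and pointing to the robot (pipework -x). 1.571 = open, against its stop: lever along the pipe and pointing to pipework -y, at the other valve. Shuts by turning clockwise seen from above. Friction 0.2 N m; stays where left.
- stopcock_pivot (a point): centre of the stopcock's vertical hinge axis, at the mid-height of its lever (70 mm above the worktop); fixed to the pipework.
- stopcock_grip (a point): point in the middle of the red lever's grip, 78 mm from the pivot; the grip is 70 mm long, 16 mm wide and 20 mm high (60 to 80 mm above the worktop). Its x axis points along the lever towards the pivot.
- drain (a joint): blue lever handle of the drain cock, the right-hand (-y) valve. 0 = shut: lever square across the pipe, pointing to the robot (pipework -x). 1.571 = open, against its stop: lever along the pipe and pointing to pipework +y, at the other valve. Opens by turning clockwise seen from above. Friction 0.2 N m; stays where left.
- drain_pivot (a point): centre of the drain cock's vertical hinge axis, at the mid-height of its lever (70 mm above the worktop); fixed to the pipework.
- drain_grip (a point): point in the middle of the blue lever's grip, 78 mm from the pivot; same size as the red one. Its x axis points along the lever towards the pivot.
- shampoo: bystander, to be left alone: blue shampoo bottle, 60 mm across, 190 mm high. Origin: centre of its underside.
- spray_can: bystander, to be left alone: green spray can, 52 mm across, 150 mm high. Origin: centre of its underside.
- cream_jar: bystander, to be left alone: amber cream jar, 70 mm across, 60 mm high. Origin: centre of its underside.
- toilet_roll: bystander, to be left alone: white toilet roll standing on end, 104 mm across, 98 mm high. Origin: centre of its underside.
- nail_brush: bystander, to be left alone: wooden nail brush, 90 x 42 mm, 29 mm high. Origin: centre of its underside.
- spanner: bystander, to be left alone: steel spanner, 180 mm long, lying flat along its x.
- soap_bowl: bystander, to be left alone: blue ceramic soap bowl, 100 mm across, 40 mm high. Origin: centre of its underside.
Things that resemble listed ones, but are neither listed nor needed, are in the scene too. What is shaped like the tumbler but pink is not meant. There is more than one size of the tin; the job needs the larger.

How it is judged:
By the outcome, as a careful person would: the job done as asked, in the order asked, and still so for the second after the job is handed in, with the robot touching nothing.
Of tumbler, jar, tin, clipper, toothbrush only 3 to 5 are there at a start; the rules pass over those that are not, and their reading is None.
At some moment in a run one of clipper, toothbrush may be knocked a few centimetres aside while the robot is not near it.
It also fails if it takes over 210 s, if anything falls off the work surface, if the arm or the gripper's body presses on something with over 40 N, if the wrist force passes 120 N, or if a joint passes its speed limit or range.

### The arm

A 6-joint arm with a two-finger parallel gripper is mounted at the origin on the work surface. World frame = base frame: x ahead of the robot, y to its left, z up, the work surface at z = 0. Lengths are in m, angles in rad, forces in N, time in s.
With the tool pointing down it reaches from about 0.4 to 0.825 m from the base axis. Payload 7 kg.
Tool frame: the origin (TCP) lies midway between the tips of the shut fingers; the grasp point (between the pads) lies ctrl.hold_point_z behind it (ctrl.hold_point_z is the distance from the TCP to the grasp point, in m); z points along the fingers, y is the line along which they close (so a half turn about z gives the same grasp; the last joint's range is limited). The gripper opens to 88 mm and grips with 3 to 60 N. Pads are 19 mm wide; open, the fingers measure 130 mm over their backs; the gripper's body (78 mm by 193 mm) begins 47 mm behind the grasp point.
Start: joints at [-1.024, 0.359, 0.012, 0, -1.224, -0.288], TCP at [0.173, -0.653, 0.227] pointing down, gripper open.
Joint ranges: [-3.07, 3.07], [-1.43, 2.12], [-1.02, 1.25], [-3.03, 1.67], [-3.05, -0], [-3.03, 3.03]. Speed limits (rad/s): [2.39, 2.39, 3.01, 3.14, 3.14, 3.14].

### API

Orientations are given as a rotation vector (axis times angle).
In Python, from bench import get_obs, viewer, order, ctrl gives the robot as it stands. The module is installed in compiled form; this text tells all that it offers.
- The arm moves only by the tool send_rows, never from a script. Its argument "targets" is a list of rows, each an object of numbers: "tx", "ty", "tz": the shift along the tool's x, y, z in units of 80 mm (1.0 is 80 mm); "rx", "ry", "rz": the turn, a rotation vector about the tool's x, y, z in units of 60 degrees (1.0 is 60 degrees); "hand": the closure, from -1 (fully open) to 1 (shut). A call has 1 to 10 rows; each row shifts and turns the commanded pose from where the row before left it, along the tool's axes as they then stand; what a row does not reach is not made up. A row lasts 1/8 s, in which the tool goes at most 62.5 mm and 10.7 degrees, less where a joint would pass 70% of its speed; a pose out of reach is approached as far as the arm can. A call with a number of a shift or a turn outside -1 to 1 is refused whole. A call with a gripper value outside its range is refused whole. The fingers move at their own pace and stop on an object; "force" is the grip in N (left out, the last holds). Time passes only in rows, so rows that do not move let the fingers close. It gives the time, the measured TCP pose, the force, the opening and the grip force at its end, in the units of the state.
- get_obs(): the state, without advancing time (a new reading comes with each control period).
- viewer.camera(name): name is "scene" or "top"; returns a dict with "frame" (480x640x3 uint8, red, green, blue), "mtx" (3x3 intrinsics, pixels), "dist_coeffs" ([k1, k2, p1, p2, k3] as OpenCV has them; the pictures are not rectified), "world_to_cam" (4x4, takes a point from world to camera coordinates). Camera axes: x right, y down, z forward; pixel columns grow to the right and rows downward; lengths in m; the calibration is good to about 2 mm. A picture is of the moment at which its call begins. There is no depth.
- order.hand_in(): hands the job in; it is judged then, once.
Trained networks look in the newest picture that a camera, given by its name, has taken for a name from the list of things; names that differ only in an ending like _2 or _b are one class to them, and where a whole thing is asked for, a point or a joint stands for the part that bears it (a point fixed in the world has none). Each returns a list of dicts, best first, with "conf" (0 to 1); they miss things now and then, are a little off and sometimes report something else, mostly with a low value. They report only what shows in the picture. A call takes as long as a camera call. They do not tell look-alikes from the thing itself.
- viewer.recognise(camera, name): "point" ([x, y, z] in m, in the coordinates of the camera as it stood for that picture, good to about 4 mm: the middle of the surface that is visible of it).
- viewer.cut_out(camera, name): "pixels" (480x640 bool, what is visible of it).
- viewer.pinpoint(camera, name): "point" ([x, y, z] in m, in the coordinates of the camera as it stood for that picture, good to about 4 mm: a listed point, or the origin of a listed thing).
The state is a dict: "t": time; "q": joint angles; "qvel": joint speeds; "joint_efforts": joint torques, N m; "ee_pos": TCP position; "tool_rot": TCP orientation; "contact_force": force on the tool from outside, world axes, zero at the start; "ft_torque": the same for the moment, N m; "opening": finger opening in m; "gripper_force": force on a finger pad.
Only numpy, scipy, OpenCV 4.12 (cv2) and the standard library are available. Lean on these libraries where they do the work, as an engineer would, in place of code of your own. Each camera call takes 0.05 s, during which the arm holds its last target. There are 200 camera calls.

## Working session

There is one attempt and no reset: what is moved stays moved. The work goes in short steps, Python scripts to look and compute and a tool call to move; the robot and the scene stay as the last step left them, time stands still between calls to the robot, and variables do not carry over. Pictures are saved under pics/ and viewed, at most 14 in all, crops included, and the job is handed in when it is done.

Besides the shell and the picture viewer there is one more tool, called by a JSON object that holds its "fn" and its "kwargs". send_rows: Moves the arm, as the interface text tells. Shifts and turns lie within -1 to 1; 1 stands for 80 mm of shift or 60 degrees of turn. Its arguments: {"type":"object","properties":{"targets":{"type":"array"},"force":{"type":"number"}},"required":["targets"]}

```bash
mkdir -p pics; ls
cat > h.py <<'E'
import numpy as np, cv2
from scipy.spatial.transform import Rotation as R
from bench import get_obs, viewer, order, ctrl
def toworld(c,p):
    return (np.linalg.inv(c["world_to_cam"])@np.r_[p,1])[:3]
def proj(c,P):
    M=np.array(c["world_to_cam"]);return cv2.projectPoints(np.atleast_2d(np.array(P,float)),cv2.Rodrigues(M[:3,:3])[0],M[:3,3],np.array(c["mtx"]),np.array(c["dist_coeffs"]))[0][:,0]
def ray(c,uv,z):
    n=cv2.undistortPoints(np.array(uv,float).reshape(-1,1,2),np.array(c["mtx"]),np.array(c["dist_coeffs"]))[:,0]
    I=np.linalg.inv(c["world_to_cam"]);o=I[:3,3];d=np.c_[n,np.ones(len(n))]@I[:3,:3].T
    return o+d*((z-o[2])/d[:,2])[:,None]
def save(c,name,box=None,s=1):
    f=c["frame"][:,:,::-1]
    if box: f=f[box[1]:box[3],box[0]:box[2]]
    cv2.imwrite("pics/"+name,cv2.resize(f,None,fx=s,fy=s,interpolation=cv2.INTER_CUBIC))
E
python3 - <<'E'
from h import *
np.set_printoptions(precision=3,suppress=True)
print(ctrl.hold_point_z,get_obs())
for n in("top","scene"):
    c=viewer.camera(n);save(c,n+"0.png");print(n,np.linalg.inv(c["world_to_cam"])[:3,3],c["mtx"][0])
    for t in "shelf tumbler jar tin clipper toothbrush thermostat_grip heater pipework stopcock_pivot stopcock_grip drain_pivot drain_grip shampoo spray_can cream_jar toilet_roll nail_brush spanner soap_bowl".split():
        try: r=viewer.pinpoint(n,t)
        except Exception as e: print(t,e); continue
        print(t,[(round(d["conf"],2),toworld(c,d["point"]).round(3).tolist(),proj(c,toworld(c,d["point"])).astype(int)[0].tolist()) for d in r])
E
```

```text
pics
0.0188 {'t': 0.0, 'q': array([-1.024,  0.359,  0.011, -0.   , -1.224, -0.288]), 'qvel': array([ 0.001, -0.002,  0.   , -0.001, -0.001, -0.001]), 'joint_efforts': array([ -0.001, -58.273,  29.306,   6.997,   0.007,  -0.   ]), 'ee_pos': array([ 0.173, -0.652,  0.226]), 'tool_rot': array([ 0.405, -3.115, -0.003]), 'contact_force': array([-0.467,  0.662, -0.07 ]), 'ft_torque': array([0.029, 0.007, 0.005]), 'gripper_force': 0.0, 'opening': 0.08786456884467637}
top [0.469 0.005 1.277] [554.16    0.    320.547]
shelf [(0.55, [0.489, 0.331, -0.004], [174, 254])]
tumbler [(0.57, [0.442, -0.055, -0.001], [341, 278])]
jar [(0.97, [0.547, -0.106, -0.005], [364, 233]), (0.71, [0.681, -0.391, -0.002], [486, 178])]
tin [(0.85, [0.464, -0.178, 0.0], [395, 270])]
clipper []
toothbrush []
thermostat_grip [(0.89, [0.448, -0.358, 0.079], [482, 279])]
heater [(0.91, [0.457, -0.365, 0.001], [475, 274]), (0.55, [0.685, -0.392, -0.0], [487, 177]), (0.41, [0.666, 0.039, 0.071], [302, 175])]
pipework [(0.64, [0.667, -0.077, -0.003], [352, 181])]
stopcock_pivot [(0.61, [0.364, 0.055, -0.0], [292, 311]), (
[... 1674 characters left out ...]
 [0.666, -0.039, 0.073], [301, 259])]
drain_pivot [(0.45, [0.583, -0.183, 0.067], [261, 230]), (0.31, [0.358, -0.115, 0.002], [307, 201])]
drain_grip [(0.56, [0.583, -0.184, 0.069], [261, 229])]
shampoo [(0.68, [0.76, 0.223, 0.001], [390, 324])]
spray_can [(0.95, [0.635, 0.458, 0.001], [485, 304]), (0.63, [0.685, -0.396, 0.0], [183, 256])]
cream_jar [(0.72, [0.692, 0.34, 0.001], [438, 312])]
toilet_roll [(0.65, [0.685, -0.393, 0.002], [184, 256]), (0.36, [0.554, 0.077, -0.001], [351, 255])]
nail_brush [(0.52, [0.369, 0.053, -0.004], [356, 213]), (0.34, [0.55, -0.102, 0.001], [293, 243])]
spanner [(0.59, [0.36, -0.113, 0.001], [307, 202])]
soap_bowl [(0.9, [0.583, -0.477, 0.001], [175, 228])]
```

Run:
```python
import cv2
f=cv2.imread("pics/top0.png")
cv2.imwrite("pics/top0c.png",cv2.resize(f[150:350,240:540],None,fx=2.6,fy=2.6,interpolation=cv2.INTER_CUBIC))
```

```text
(no output)
```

View pics/top0.png

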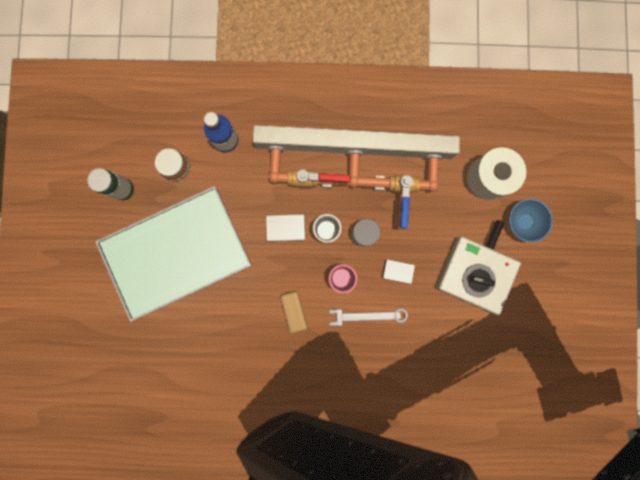

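View pics/scene0.png

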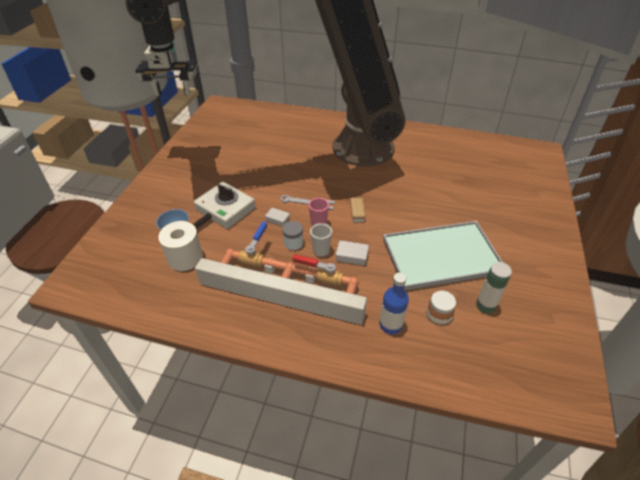

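View pics/top0c.png

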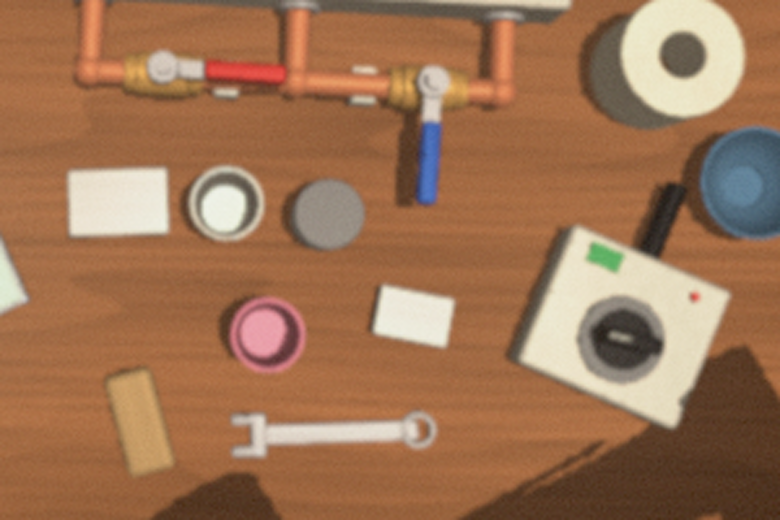

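Top picture candidates:
- **Tumbler:** white (326,228). The pink one at (342,278) is the decoy.
- **Tin:** large (285,228). The small one at (399,271) is not wanted.
- **Jar:** grey lid (365,232). The cream jar at (171,164) is a bystander.

I see no clipper or toothbrush. The crop confirms these choices. Next I'll measure yaws and positions.

```bash
cat >> h.py <<'E'
def rect(c,m,z):
    cs,_=cv2.findContours(m.astype(np.uint8),cv2.RETR_EXTERNAL,cv2.CHAIN_APPROX_NONE);k=max(cs,key=cv2.contourArea)[:,0]
    P=ray(c,k,z)[:,:2];(cx,cy),(w,h),a=cv2.minAreaRect((P*1000).astype(np.float32))
    if w<h: w,h,a=h,w,a+90
    return round(cx),round(cy),round(w),round(h),round(a%180,1)   # long-axis angle in world, deg
E
python3 - <<'E'
from h import *
c=viewer.camera("top")
for t,z in(("tin",.032),("shelf",.024),("tumbler",.08),("jar",.065),("heater",.04),("stopcock",.08),("drain",.08),("thermostat",.07)):
    for d in viewer.cut_out("top",t): print(t,round(d["conf"],2),rect(c,d["pixels"],z))
s=viewer.camera("scene")
for t,z in(("tin",.032),("shelf",.024),("toothbrush",.01),("clipper",.01)):
    for d in viewer.cut_out("scene",t): print("S",t,round(d["conf"],2),rect(s,d["pixels"],z))
a=cv2.resize(c["frame"][255:305,455:510],None,fx=8,fy=8,interpolation=cv2.INTER_CUBIC)
b=cv2.resize(s["frame"][170:220,197:252],None,fx=8,fy=8,interpolation=cv2.INTER_CUBIC)
im=np.vstack([np.hstack([a,b])]);im=cv2.resize(im,(800,364))
im=np.clip(im.astype(float)*1.0,0,255);im=255*(im/255)**.5
cv2.imwrite("pics/knob.png",im[:,:,::-1].astype(np.uint8))
E
```

```text
tin 0.72 (553, 76, 86, 59, 91.3)
tin 0.69 (461, -180, 66, 44, 79.9)
shelf 0.56 (674, -7, 119, 26, 89.8)
shelf 0.55 (491, 330, 300, 203, 116.8)
tumbler 0.72 (444, -53, 58, 58, 91.1)
tumbler 0.63 (551, -17, 61, 60, 46.3)
jar 0.77 (545, -104, 61, 56, 136.2)
stopcock 0.94 (665, -6, 114, 24, 89.8)
stopcock 0.48 (445, -350, 50, 48, 45.2)
drain 0.82 (614, -188, 112, 24, 179.2)
thermostat 0.69 (445, -354, 51, 51, 40.8)
S tin 0.62 (569, 78, 87, 81, 94.7)
S tin 0.54 (482, -175, 78, 63, 79.1)
S shelf 0.66 (494, 331, 307, 215, 116.4)
S shelf 0.64 (405, -379, 84, 52, 24.4)
S shelf 0.31 (689, 341, 107, 68, 170.3)
S toothbrush 0.15 (573, 478, 197, 60, 165.0)
S clipper 0.24 (549, 74, 91, 89, 92.7)
```

View pics/knob.png

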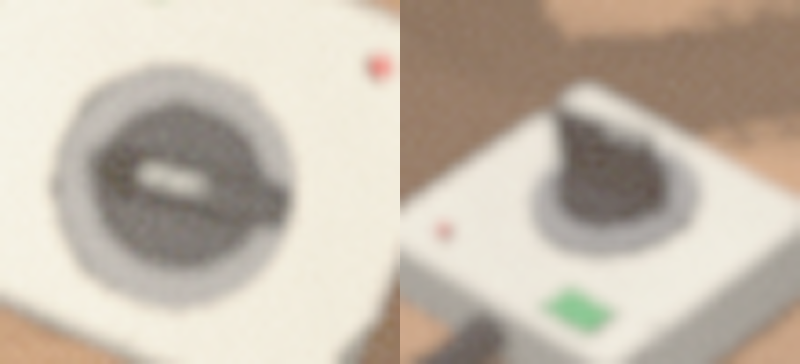

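The knob's bar runs about 77° in world, read from the bar at (95,160)–(285,200) in the left half. Now a planning helper.

```bash
cat > plan.py <<'E'
# usage: plan.py x y z yangle_deg|-  : first rotate (rows), then shift in tool axes as it then stands; units of the move
import sys; from h import *
x,y,z=map(float,sys.argv[1:4]); o=get_obs(); T=R.from_rotvec(o["tool_rot"]).as_matrix()
ya=np.degrees(np.arctan2(T[1,1],T[0,1])); psi=ya if sys.argv[4]=="-" else float(sys.argv[4])
d=(psi-ya+180)%360-180; p=np.radians(psi); t=np.array([np.cos(p),np.sin(p),0])
G=np.c_[np.cross(t,[0,0,-1]),t,[0,0,-1]]
s=(G.T@(np.array([x,y,z])-o["ee_pos"]))/.08
rv=R.from_matrix(T.T@G).as_rotvec()/np.radians(60)
print("t",round(o["t"],1),"yangle",ya.round(1),"turn",d.round(1),"q6",np.degrees(o["q"][5]).round(1),"rot",rv.round(3),"shift",s.round(3),"tcp",o["ee_pos"].round(4),"F",np.round(o["contact_force"],1))
E
python3 plan.py .553 -.018 .2 180
```

```text
t 2.8 yangle 104.8 turn 75.2 q6 -16.5 rot [ 0.     0.    -1.253] shift [-7.931 -4.753  0.332] tcp [ 0.1727 -0.6525  0.2266] F [0.3 0.2 0.7]
```

{"fn": "send_rows", "kwargs": {"targets": [{"rz": -0.157, "hand": -1}, {"rz": -0.157, "hand": -1}, {"rz": -0.157, "hand": -1}, {"rz": -0.157, "hand": -1}, {"rz": -0.157, "hand": -1}, {"rz": -0.157, "hand": -1}, {"rz": -0.157, "hand": -1}, {"rz": -0.154, "hand": -1}], "force": 12}}

```text
invalid input
```

{"fn": "send_rows", "kwargs": {"targets": [{"tx": -0.496, "ty": -0.297, "hand": -1}, {"tx": -0.496, "ty": -0.297, "hand": -1}, {"tx": -0.496, "ty": -0.297, "hand": -1}, {"tx": -0.496, "ty": -0.297, "hand": -1}, {"tx": -0.496, "ty": -0.297, "hand": -1}, {"tx": -0.496, "ty": -0.297, "hand": -1}, {"tx": -0.496, "ty": -0.297, "hand": -1}, {"tx": -0.496, "ty": -0.297, "hand": -1}]}}

```text
invalid input
```

{"fn": "send_rows", "kwargs": {"targets": [{"tx": -0.496, "ty": -0.297, "hand": -1}, {"tx": -0.496, "ty": -0.297, "hand": -1}, {"tx": -0.496, "ty": -0.297, "hand": -1}, {"tx": -0.496, "ty": -0.297, "hand": -1}, {"tx": -0.496, "ty": -0.297, "hand": -1}, {"tx": -0.496, "ty": -0.297, "hand": -1}, {"tx": -0.496, "ty": -0.297, "hand": -1}, {"tx": -0.496, "ty": -0.297, "hand": -1}, {"hand": -1}, {"hand": -1}]}}

```text
invalid input
```

```bash
python3 plan.py .553 -.018 .034 180
python3 - <<'E'
from h import *
c=viewer.camera("top");save(c,"t1.png",(230,120,470,340),3)
E
```

```text
t 2.8 yangle 104.8 turn 75.2 q6 -16.5 rot [ 0.     0.    -1.253] shift [-7.931 -4.753  2.407] tcp [ 0.1727 -0.6525  0.2266] F [0.3 0.2 0.7]
```

{"fn": "send_rows", "kwargs": {"targets": [{"tx": 0, "ty": 0, "tz": 0, "rx": 0, "ry": 0, "rz": -0.157, "hand": -1}, {"tx": 0, "ty": 0, "tz": 0, "rx": 0, "ry": 0, "rz": -0.157, "hand": -1}, {"tx": 0, "ty": 0, "tz": 0, "rx": 0, "ry": 0, "rz": -0.157, "hand": -1}, {"tx": 0, "ty": 0, "tz": 0, "rx": 0, "ry": 0, "rz": -0.157, "hand": -1}, {"tx": 0, "ty": 0, "tz": 0, "rx": 0, "ry": 0, "rz": -0.157, "hand": -1}, {"tx": 0, "ty": 0, "tz": 0, "rx": 0, "ry": 0, "rz": -0.157, "hand": -1}, {"tx": 0, "ty": 0, "tz": 0, "rx": 0, "ry": 0, "rz": -0.157, "hand": -1}, {"tx": 0, "ty": 0, "tz": 0, "rx": 0, "ry": 0, "rz": -0.154, "hand": -1}], "force": 12}}

```text
t: 3.85
ee_pos: [0.1727, -0.6525, 0.2266]
tool_rot: [2.228, -2.215, -0.0]
contact_force: [-1.1, 0.7, -1.1]
opening: 0.0879
gripper_force: 0.0
```

{"fn": "send_rows", "kwargs": {"targets": [{"tx": -0.496, "ty": -0.297, "tz": 0, "rx": 0, "ry": 0, "rz": 0, "hand": -1}, {"tx": -0.496, "ty": -0.297, "tz": 0, "rx": 0, "ry": 0, "rz": 0, "hand": -1}, {"tx": -0.496, "ty": -0.297, "tz": 0, "rx": 0, "ry": 0, "rz": 0, "hand": -1}, {"tx": -0.496, "ty": -0.297, "tz": 0, "rx": 0, "ry": 0, "rz": 0, "hand": -1}, {"tx": -0.496, "ty": -0.297, "tz": 0, "rx": 0, "ry": 0, "rz": 0, "hand": -1}, {"tx": -0.496, "ty": -0.297, "tz": 0, "rx": 0, "ry": 0, "rz": 0, "hand": -1}, {"tx": -0.496, "ty": -0.297, "tz": 0, "rx": 0, "ry": 0, "rz": 0, "hand": -1}, {"tx": -0.496, "ty": -0.297, "tz": 0, "rx": 0, "ry": 0, "rz": 0, "hand": -1}]}}

```text
t: 4.85
ee_pos: [0.3634, -0.3338, 0.2269]
tool_rot: [-2.221, 2.221, -0.001]
contact_force: [1.2, -0.5, 0.0]
opening: 0.0876
gripper_force: 0.0
```

{"fn": "send_rows", "kwargs": {"targets": [{"tx": -0.496, "ty": -0.297, "tz": 0, "rx": 0, "ry": 0, "rz": 0, "hand": -1}, {"tx": -0.496, "ty": -0.297, "tz": 0, "rx": 0, "ry": 0, "rz": 0, "hand": -1}, {"tx": -0.496, "ty": -0.297, "tz": 0, "rx": 0, "ry": 0, "rz": 0, "hand": -1}, {"tx": -0.496, "ty": -0.297, "tz": 0, "rx": 0, "ry": 0, "rz": 0, "hand": -1}, {"tx": -0.496, "ty": -0.297, "tz": 0, "rx": 0, "ry": 0, "rz": 0, "hand": -1}, {"tx": -0.496, "ty": -0.297, "tz": 0, "rx": 0, "ry": 0, "rz": 0, "hand": -1}, {"tx": -0.496, "ty": -0.297, "tz": 0, "rx": 0, "ry": 0, "rz": 0, "hand": -1}, {"tx": -0.496, "ty": -0.297, "tz": 0, "rx": 0, "ry": 0, "rz": 0, "hand": -1}, {"tx": 0, "ty": 0, "tz": 0, "rx": 0, "ry": 0, "rz": 0, "hand": -1}, {"tx": 0, "ty": 0, "tz": 0, "rx": 0, "ry": 0, "rz": 0, "hand": -1}]}}

```text
t: 6.1
ee_pos: [0.5525, -0.0176, 0.2264]
tool_rot: [2.222, -2.22, -0.0]
contact_force: [-0.6, -0.3, 0.2]
opening: 0.0876
gripper_force: 0.0
```

```bash
python3 plan.py .553 -.018 .036 180
```

```text
t 6.1 yangle -180.0 turn -0.0 q6 -18.4 rot [ 0.001 -0.     0.001] shift [ 0.005 -0.006  2.379] tcp [ 0.5525 -0.0176  0.2264] F [-0.6 -0.3  0.2]
```

{"fn": "send_rows", "kwargs": {"targets": [{"tx": 0, "ty": 0, "tz": 0.5, "rx": 0, "ry": 0, "rz": 0, "hand": -1}, {"tx": 0, "ty": 0, "tz": 0.5, "rx": 0, "ry": 0, "rz": 0, "hand": -1}, {"tx": 0, "ty": 0, "tz": 0.5, "rx": 0, "ry": 0, "rz": 0, "hand": -1}, {"tx": 0, "ty": 0, "tz": 0.4, "rx": 0, "ry": 0, "rz": 0, "hand": -1}, {"tx": 0, "ty": 0, "tz": 0.3, "rx": 0, "ry": 0, "rz": 0, "hand": -1}, {"tx": 0, "ty": 0, "tz": 0.18, "rx": 0, "ry": 0, "rz": 0, "hand": -1}, {"tx": 0, "ty": 0, "tz": 0, "rx": 0, "ry": 0, "rz": 0, "hand": -1}]}}

```text
t: 6.98
ee_pos: [0.5522, -0.0183, 0.0357]
tool_rot: [2.22, -2.221, -0.001]
contact_force: [-1.5, -0.6, -0.1]
opening: 0.0875
gripper_force: 0.0
```

{"fn": "send_rows", "kwargs": {"targets": [{"tx": 0, "ty": 0, "tz": 0, "rx": 0, "ry": 0, "rz": 0, "hand": 1}, {"tx": 0, "ty": 0, "tz": 0, "rx": 0, "ry": 0, "rz": 0, "hand": 1}, {"tx": 0, "ty": 0, "tz": 0, "rx": 0, "ry": 0, "rz": 0, "hand": 1}, {"tx": 0, "ty": 0, "tz": 0, "rx": 0, "ry": 0, "rz": 0, "hand": 1}, {"tx": 0, "ty": 0, "tz": 0, "rx": 0, "ry": 0, "rz": 0, "hand": 1}, {"tx": 0, "ty": 0, "tz": 0, "rx": 0, "ry": 0, "rz": 0, "hand": 1}], "force": 15}}

```text
t: 7.72
ee_pos: [0.5529, -0.0176, 0.0367]
tool_rot: [-2.222, 2.221, -0.0]
contact_force: [-1.7, 0.5, 5.9]
opening: 0.0597
gripper_force: 15.0
```

{"fn": "send_rows", "kwargs": {"targets": [{"tx": 0, "ty": 0, "tz": -0.2, "rx": 0, "ry": 0, "rz": 0, "hand": 1}, {"tx": 0, "ty": 0, "tz": -0.4, "rx": 0, "ry": 0, "rz": 0, "hand": 1}, {"tx": 0, "ty": 0, "tz": -0.5, "rx": 0, "ry": 0, "rz": 0, "hand": 1}, {"tx": 0, "ty": 0, "tz": -0.4, "rx": 0, "ry": 0, "rz": 0, "hand": 1}, {"tx": 0, "ty": 0, "tz": -0.2, "rx": 0, "ry": 0, "rz": 0, "hand": 1}, {"tx": 0, "ty": 0, "tz": 0, "rx": 0, "ry": 0, "rz": 0, "hand": 1}]}}

```text
t: 8.48
ee_pos: [0.5532, -0.0174, 0.173]
tool_rot: [-2.22, 2.22, -0.001]
contact_force: [-0.5, -0.5, -2.4]
opening: 0.06
gripper_force: 15.0
```

```bash
python3 - <<'E'
from h import *
o=get_obs();print(np.degrees(o["q"]).round(1),o["opening"],o["gripper_force"])
c=np.array([.491,.331]);a=np.radians(26.6);xs=np.array([np.cos(a),np.sin(a)]);ys=np.array([-xs[1],xs[0]])
for y in(.1,.018,-.082): print(y,c+ys*y)
E
python3 plan.py .446 .420 .14 206.6
```

```text
[ 18.5  11.5 -19.3  -0.  -59.1 -18.5] 0.05997371991122302 14.973172304426043
0.1 [0.44622409 0.42041542]
0.018 [0.48294034 0.34709478]
-0.082 [0.52771625 0.25767935]
t 8.5 yangle -180.0 turn 26.6 q6 -18.5 rot [-0.002  0.    -0.443] shift [-5.488 -1.25   0.413] tcp [ 0.5532 -0.0174  0.173 ] F [-0.5 -0.5 -2.4]
```

{"fn": "send_rows", "kwargs": {"targets": [{"tx": 0, "ty": 0, "tz": 0, "rx": 0, "ry": 0, "rz": -0.1, "hand": 1}, {"tx": 0, "ty": 0, "tz": 0, "rx": 0, "ry": 0, "rz": -0.123, "hand": 1}, {"tx": 0, "ty": 0, "tz": 0, "rx": 0, "ry": 0, "rz": -0.12, "hand": 1}, {"tx": 0, "ty": 0, "tz": 0, "rx": 0, "ry": 0, "rz": -0.1, "hand": 1}, {"tx": -0.2, "ty": -0.05, "tz": 0, "rx": 0, "ry": 0, "rz": 0, "hand": 1}, {"tx": -0.4, "ty": -0.1, "tz": 0, "rx": 0, "ry": 0, "rz": 0, "hand": 1}, {"tx": -0.5, "ty": -0.1, "tz": 0, "rx": 0, "ry": 0, "rz": 0, "hand": 1}, {"tx": -0.5, "ty": -0.1, "tz": 0, "rx": 0, "ry": 0, "rz": 0, "hand": 1}, {"tx": -0.5, "ty": -0.1, "tz": 0, "rx": 0, "ry": 0, "rz": 0, "hand": 1}, {"tx": -0.5, "ty": -0.1, "tz": 0, "rx": 0, "ry": 0, "rz": 0, "hand": 1}]}}

```text
t: 9.72
ee_pos: [0.4977, 0.1897, 0.1711]
tool_rot: [2.67, -1.653, -0.001]
contact_force: [-0.1, 0.1, -1.6]
opening: 0.0594
gripper_force: 15.0
```

{"fn": "send_rows", "kwargs": {"targets": [{"tx": -0.5, "ty": -0.15, "tz": 0, "rx": 0, "ry": 0, "rz": 0, "hand": 1}, {"tx": -0.5, "ty": -0.15, "tz": 0, "rx": 0, "ry": 0, "rz": 0, "hand": 1}, {"tx": -0.5, "ty": -0.15, "tz": 0, "rx": 0, "ry": 0, "rz": 0, "hand": 1}, {"tx": -0.5, "ty": -0.1, "tz": 0, "rx": 0, "ry": 0, "rz": 0, "hand": 1}, {"tx": -0.4, "ty": -0.1, "tz": 0, "rx": 0, "ry": 0, "rz": 0, "hand": 1}, {"tx": -0.3, "ty": -0.05, "tz": 0, "rx": 0, "ry": 0, "rz": 0, "hand": 1}, {"tx": -0.188, "ty": 0, "tz": 0, "rx": 0, "ry": 0, "rz": 0, "hand": 1}, {"tx": 0, "ty": 0, "tz": 0, "rx": 0, "ry": 0, "rz": 0, "hand": 1}, {"tx": 0, "ty": 0, "tz": 0, "rx": 0, "ry": 0, "rz": 0, "hand": 1}]}}

```text
t: 10.85
ee_pos: [0.4457, 0.4191, 0.1721]
tool_rot: [2.672, -1.652, -0.0]
contact_force: [-0.4, 0.8, -2.8]
opening: 0.0598
gripper_force: 15.0
```

```bash
python3 plan.py .446 .420 .058 206.6
python3 - <<'E'
from h import *
c=viewer.camera("scene");save(c,"s1.png",(380,150,540,330),3)
E
```

```text
t 10.8 yangle -153.4 turn 0.0 q6 -35.0 rot [ 0.    -0.    -0.001] shift [-0.008 -0.009  1.426] tcp [0.4457 0.4191 0.1721] F [-0.4  0.8 -2.8]
```

View pics/s1.png

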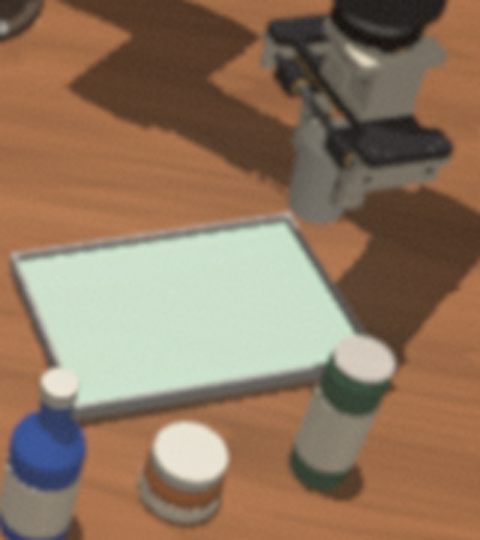

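The tumbler hangs upright above the left end of the shelf, at about (315,190) in the crop. I'll lower it.

{"fn": "send_rows", "kwargs": {"targets": [{"tx": 0, "ty": 0, "tz": 0.25, "rx": 0, "ry": 0, "rz": 0, "hand": 1}, {"tx": 0, "ty": 0, "tz": 0.4, "rx": 0, "ry": 0, "rz": 0, "hand": 1}, {"tx": 0, "ty": 0, "tz": 0.4, "rx": 0, "ry": 0, "rz": 0, "hand": 1}, {"tx": 0, "ty": 0, "tz": 0.2, "rx": 0, "ry": 0, "rz": 0, "hand": 1}, {"tx": 0, "ty": 0, "tz": 0.1, "rx": 0, "ry": 0, "rz": 0, "hand": 1}, {"tx": 0, "ty": 0, "tz": 0.06, "rx": 0, "ry": 0, "rz": 0, "hand": 1}, {"tx": 0, "ty": 0, "tz": 0, "rx": 0, "ry": 0, "rz": 0, "hand": 1}, {"tx": 0, "ty": 0, "tz": 0, "rx": 0, "ry": 0, "rz": 0, "hand": 1}]}}

```text
t: 11.9
ee_pos: [0.446, 0.4202, 0.0602]
tool_rot: [-2.672, 1.65, -0.0]
contact_force: [0.3, 0.4, -1.9]
opening: 0.0597
gripper_force: 15.0
```

{"fn": "send_rows", "kwargs": {"targets": [{"tx": 0, "ty": 0, "tz": 0.016, "rx": 0, "ry": 0, "rz": 0, "hand": 1}, {"tx": 0, "ty": 0, "tz": 0.016, "rx": 0, "ry": 0, "rz": 0, "hand": 1}, {"tx": 0, "ty": 0, "tz": 0, "rx": 0, "ry": 0, "rz": 0, "hand": 1}]}}

```text
t: 12.28
ee_pos: [0.4457, 0.4199, 0.0568]
tool_rot: [-2.673, 1.651, -0.0]
contact_force: [0.4, -0.7, -2.8]
opening: 0.0599
gripper_force: 15.0
```

{"fn": "send_rows", "kwargs": {"targets": [{"tx": 0, "ty": 0, "tz": 0, "rx": 0, "ry": 0, "rz": 0, "hand": 0.1}, {"tx": 0, "ty": 0, "tz": 0, "rx": 0, "ry": 0, "rz": 0, "hand": -0.7}, {"tx": 0, "ty": 0, "tz": 0, "rx": 0, "ry": 0, "rz": 0, "hand": -1}, {"tx": 0, "ty": 0, "tz": 0, "rx": 0, "ry": 0, "rz": 0, "hand": -1}, {"tx": 0, "ty": 0, "tz": -0.2, "rx": 0, "ry": 0, "rz": 0, "hand": -1}, {"tx": 0, "ty": 0, "tz": -0.4, "rx": 0, "ry": 0, "rz": 0, "hand": -1}, {"tx": 0, "ty": 0, "tz": -0.5, "rx": 0, "ry": 0, "rz": 0, "hand": -1}, {"tx": 0, "ty": 0, "tz": -0.5, "rx": 0, "ry": 0, "rz": 0, "hand": -1}, {"tx": 0, "ty": 0, "tz": -0.2, "rx": 0, "ry": 0, "rz": 0, "hand": -1}, {"tx": 0, "ty": 0, "tz": 0, "rx": 0, "ry": 0, "rz": 0, "hand": -1}]}}

```text
t: 13.52
ee_pos: [0.446, 0.4203, 0.2027]
tool_rot: [-2.67, 1.649, 0.0]
contact_force: [0.2, 0.6, -1.0]
opening: 0.0874
gripper_force: 0.0
```

```bash
python3 plan.py .547 -.104 .2 180;  python3 - <<'E'
from h import *
for n in ("top","scene"):
    c=viewer.camera(n)
    for t in("jar","tin","tumbler"): print(n,t,[(round(d["conf"],2),toworld(c,d["point"]).round(3).tolist()) for d in viewer.pinpoint(n,t)])
E
```

```text
t 13.5 yangle -153.4 turn -26.6 q6 -35.0 rot [-0.002  0.002  0.443] shift [ 6.554 -1.262  0.034] tcp [0.446  0.4203 0.2027] F [ 0.2  0.6 -1. ]
top jar [(0.82, [0.547, -0.105, -0.008]), (0.73, [0.552, 0.076, 0.001]), (0.45, [0.642, 0.462, -0.001])]
top tin [(0.75, [0.556, 0.081, 0.0]), (0.64, [0.46, -0.183, 0.002])]
top tumbler [(0.73, [0.445, 0.421, 0.019]), (0.56, [0.44, -0.055, 0.004])]
scene jar [(0.82, [0.548, -0.103, 0.002])]
scene tin [(0.65, [0.559, 0.076, -0.001]), (0.62, [0.464, -0.185, 0.001])]
scene tumbler [(0.73, [0.761, 0.221, -0.003]), (0.7, [0.446, 0.419, 0.023]), (0.61, [0.451, -0.052, -0.002])]
```

{"fn": "send_rows", "kwargs": {"targets": [{"tx": 0, "ty": 0, "tz": 0, "rx": 0, "ry": 0, "rz": 0.15, "hand": -1}, {"tx": 0, "ty": 0, "tz": 0, "rx": 0, "ry": 0, "rz": 0.15, "hand": -1}, {"tx": 0, "ty": 0, "tz": 0, "rx": 0, "ry": 0, "rz": 0.143, "hand": -1}, {"tx": 0.55, "ty": -0.11, "tz": 0, "rx": 0, "ry": 0, "rz": 0, "hand": -1}, {"tx": 0.55, "ty": -0.11, "tz": 0, "rx": 0, "ry": 0, "rz": 0, "hand": -1}, {"tx": 0.55, "ty": -0.11, "tz": 0, "rx": 0, "ry": 0, "rz": 0, "hand": -1}, {"tx": 0.55, "ty": -0.11, "tz": 0, "rx": 0, "ry": 0, "rz": 0, "hand": -1}, {"tx": 0.55, "ty": -0.11, "tz": 0, "rx": 0, "ry": 0, "rz": 0, "hand": -1}, {"tx": 0.55, "ty": -0.11, "tz": 0, "rx": 0, "ry": 0, "rz": 0, "hand": -1}, {"tx": 0.55, "ty": -0.11, "tz": 0, "rx": 0, "ry": 0, "rz": 0, "hand": -1}]}}

```text
t: 15.18
ee_pos: [0.5074, 0.1104, 0.2007]
tool_rot: [2.222, -2.221, 0.0]
contact_force: [0.7, 1.0, 0.3]
opening: 0.0877
gripper_force: 0.0
```

{"fn": "send_rows", "kwargs": {"targets": [{"tx": 0.55, "ty": -0.11, "tz": 0, "rx": 0, "ry": 0, "rz": 0, "hand": -1}, {"tx": 0.55, "ty": -0.11, "tz": 0, "rx": 0, "ry": 0, "rz": 0, "hand": -1}, {"tx": 0.55, "ty": -0.11, "tz": 0, "rx": 0, "ry": 0, "rz": 0, "hand": -1}, {"tx": 0.55, "ty": -0.11, "tz": 0, "rx": 0, "ry": 0, "rz": 0, "hand": -1}, {"tx": 0.504, "ty": -0.062, "tz": 0, "rx": 0, "ry": 0, "rz": 0, "hand": -1}, {"tx": 0, "ty": 0, "tz": 0, "rx": 0, "ry": 0, "rz": 0, "hand": -1}, {"tx": 0, "ty": 0, "tz": 0, "rx": 0, "ry": 0, "rz": 0, "hand": -1}]}}

```text
t: 16.05
ee_pos: [0.5473, -0.1045, 0.2004]
tool_rot: [2.22, -2.222, -0.001]
contact_force: [0.6, -0.4, 0.7]
opening: 0.088
gripper_force: 0.0
```

```bash
python3 plan.py .548 -.104 .023 180
```

```text
t 16.1 yangle 180.0 turn 0.0 q6 -9.3 rot [ 0.001  0.    -0.001] shift [-0.007 -0.008  2.218] tcp [ 0.5473 -0.1045  0.2004] F [ 0.6 -0.4  0.7]
```

{"fn": "send_rows", "kwargs": {"targets": [{"tx": 0, "ty": 0, "tz": 0.5, "rx": 0, "ry": 0, "rz": 0, "hand": -1}, {"tx": 0, "ty": 0, "tz": 0.5, "rx": 0, "ry": 0, "rz": 0, "hand": -1}, {"tx": 0, "ty": 0, "tz": 0.5, "rx": 0, "ry": 0, "rz": 0, "hand": -1}, {"tx": 0, "ty": 0, "tz": 0.4, "rx": 0, "ry": 0, "rz": 0, "hand": -1}, {"tx": 0, "ty": 0, "tz": 0.2, "rx": 0, "ry": 0, "rz": 0, "hand": -1}, {"tx": 0, "ty": 0, "tz": 0.12, "rx": 0, "ry": 0, "rz": 0, "hand": -1}, {"tx": 0, "ty": 0, "tz": 0, "rx": 0, "ry": 0, "rz": 0, "hand": -1}]}}

```text
t: 16.92
ee_pos: [0.5478, -0.1042, 0.0234]
tool_rot: [-2.222, 2.221, -0.0]
contact_force: [0.1, 0.2, 0.6]
opening: 0.0874
gripper_force: 0.0
```

{"fn": "send_rows", "kwargs": {"targets": [{"tx": 0, "ty": 0, "tz": 0, "rx": 0, "ry": 0, "rz": 0, "hand": 1}, {"tx": 0, "ty": 0, "tz": 0, "rx": 0, "ry": 0, "rz": 0, "hand": 1}, {"tx": 0, "ty": 0, "tz": 0, "rx": 0, "ry": 0, "rz": 0, "hand": 1}, {"tx": 0, "ty": 0, "tz": 0, "rx": 0, "ry": 0, "rz": 0, "hand": 1}, {"tx": 0, "ty": 0, "tz": 0, "rx": 0, "ry": 0, "rz": 0, "hand": 1}, {"tx": 0, "ty": 0, "tz": 0, "rx": 0, "ry": 0, "rz": 0, "hand": 1}], "force": 20}}

```text
t: 17.68
ee_pos: [0.5472, -0.1046, 0.0236]
tool_rot: [2.221, -2.221, -0.0]
contact_force: [-2.9, 0.5, 5.9]
opening: 0.0594
gripper_force: 20.0
```

{"fn": "send_rows", "kwargs": {"targets": [{"tx": 0, "ty": 0, "tz": -0.2, "rx": 0, "ry": 0, "rz": 0, "hand": 1}, {"tx": 0, "ty": 0, "tz": -0.4, "rx": 0, "ry": 0, "rz": 0, "hand": 1}, {"tx": 0, "ty": 0, "tz": -0.5, "rx": 0, "ry": 0, "rz": 0, "hand": 1}, {"tx": 0, "ty": 0, "tz": -0.4, "rx": 0, "ry": 0, "rz": 0, "hand": 1}, {"tx": 0, "ty": 0, "tz": -0.3, "rx": 0, "ry": 0, "rz": 0, "hand": 1}, {"tx": 0, "ty": 0, "tz": 0, "rx": 0, "ry": 0, "rz": 0, "hand": 1}]}}

```text
t: 18.42
ee_pos: [0.5489, -0.1044, 0.17]
tool_rot: [-2.219, 2.218, -0.005]
contact_force: [0.5, -0.3, -2.9]
opening: 0.0596
gripper_force: 20.0
```

```bash
python3 plan.py .483 .347 .165 206.6
```

```text
t 18.4 yangle -180.0 turn 26.6 q6 -9.3 rot [-0.005 -0.001 -0.443] shift [-5.414 -1.79   0.062] tcp [ 0.5489 -0.1044  0.17  ] F [ 0.5 -0.3 -2.9]
```

{"fn": "send_rows", "kwargs": {"targets": [{"tx": 0, "ty": 0, "tz": 0, "rx": 0, "ry": 0, "rz": -0.1, "hand": 1}, {"tx": 0, "ty": 0, "tz": 0, "rx": 0, "ry": 0, "rz": -0.123, "hand": 1}, {"tx": 0, "ty": 0, "tz": 0, "rx": 0, "ry": 0, "rz": -0.12, "hand": 1}, {"tx": 0, "ty": 0, "tz": 0, "rx": 0, "ry": 0, "rz": -0.1, "hand": 1}, {"tx": -0.2, "ty": -0.07, "tz": 0, "rx": 0, "ry": 0, "rz": 0, "hand": 1}, {"tx": -0.4, "ty": -0.13, "tz": 0, "rx": 0, "ry": 0, "rz": 0, "hand": 1}, {"tx": -0.5, "ty": -0.17, "tz": 0, "rx": 0, "ry": 0, "rz": 0, "hand": 1}, {"tx": -0.5, "ty": -0.17, "tz": 0, "rx": 0, "ry": 0, "rz": 0, "hand": 1}, {"tx": -0.5, "ty": -0.17, "tz": 0, "rx": 0, "ry": 0, "rz": 0, "hand": 1}, {"tx": -0.5, "ty": -0.17, "tz": 0, "rx": 0, "ry": 0, "rz": 0, "hand": 1}]}}

```text
t: 19.68
ee_pos: [0.5164, 0.1148, 0.1667]
tool_rot: [2.671, -1.653, -0.001]
contact_force: [0.3, -0.4, -1.8]
opening: 0.0596
gripper_force: 20.0
```

{"fn": "send_rows", "kwargs": {"targets": [{"tx": -0.5, "ty": -0.17, "tz": 0, "rx": 0, "ry": 0, "rz": 0, "hand": 1}, {"tx": -0.5, "ty": -0.17, "tz": 0, "rx": 0, "ry": 0, "rz": 0, "hand": 1}, {"tx": -0.5, "ty": -0.17, "tz": 0, "rx": 0, "ry": 0, "rz": 0, "hand": 1}, {"tx": -0.5, "ty": -0.17, "tz": 0, "rx": 0, "ry": 0, "rz": 0, "hand": 1}, {"tx": -0.4, "ty": -0.13, "tz": 0, "rx": 0, "ry": 0, "rz": 0, "hand": 1}, {"tx": -0.3, "ty": -0.07, "tz": 0, "rx": 0, "ry": 0, "rz": 0, "hand": 1}, {"tx": -0.114, "ty": -0.03, "tz": 0, "rx": 0, "ry": 0, "rz": 0, "hand": 1}, {"tx": 0, "ty": 0, "tz": 0, "rx": 0, "ry": 0, "rz": 0, "hand": 1}, {"tx": 0, "ty": 0, "tz": 0, "rx": 0, "ry": 0, "rz": 0, "hand": 1}]}}

```text
t: 20.8
ee_pos: [0.4817, 0.3461, 0.1671]
tool_rot: [2.672, -1.652, -0.0]
contact_force: [-0.4, 0.4, -1.6]
opening: 0.0596
gripper_force: 20.0
```

```bash
python3 plan.py .483 .347 .0445 206.6
```

```text
t 20.8 yangle -153.5 turn 0.1 q6 -28.0 rot [ 0.    -0.    -0.001] shift [-0.003 -0.019  1.533] tcp [0.4817 0.3461 0.1671] F [-0.4  0.4 -1.6]
```

{"fn": "send_rows", "kwargs": {"targets": [{"tx": 0, "ty": -0.01, "tz": 0.3, "rx": 0, "ry": 0, "rz": 0, "hand": 1}, {"tx": 0, "ty": 0, "tz": 0.45, "rx": 0, "ry": 0, "rz": 0, "hand": 1}, {"tx": 0, "ty": 0, "tz": 0.4, "rx": 0, "ry": 0, "rz": 0, "hand": 1}, {"tx": 0, "ty": 0, "tz": 0.2, "rx": 0, "ry": 0, "rz": 0, "hand": 1}, {"tx": 0, "ty": 0, "tz": 0.1, "rx": 0, "ry": 0, "rz": 0, "hand": 1}, {"tx": 0, "ty": 0, "tz": 0.06, "rx": 0, "ry": 0, "rz": 0, "hand": 1}, {"tx": 0, "ty": 0, "tz": 0.02, "rx": 0, "ry": 0, "rz": 0, "hand": 1}, {"tx": 0, "ty": 0, "tz": 0.012, "rx": 0, "ry": 0, "rz": 0, "hand": 1}, {"tx": 0, "ty": 0, "tz": 0, "rx": 0, "ry": 0, "rz": 0, "hand": 1}]}}

```text
t: 21.92
ee_pos: [0.4826, 0.3475, 0.0443]
tool_rot: [-2.672, 1.651, -0.0]
contact_force: [-0.3, -0.8, -2.5]
opening: 0.0595
gripper_force: 20.0
```

{"fn": "send_rows", "kwargs": {"targets": [{"tx": 0, "ty": 0, "tz": 0, "rx": 0, "ry": 0, "rz": 0, "hand": 0.1}, {"tx": 0, "ty": 0, "tz": 0, "rx": 0, "ry": 0, "rz": 0, "hand": -0.7}, {"tx": 0, "ty": 0, "tz": 0, "rx": 0, "ry": 0, "rz": 0, "hand": -1}, {"tx": 0, "ty": 0, "tz": 0, "rx": 0, "ry": 0, "rz": 0, "hand": -1}, {"tx": 0, "ty": 0, "tz": -0.2, "rx": 0, "ry": 0, "rz": 0, "hand": -1}, {"tx": 0, "ty": 0, "tz": -0.4, "rx": 0, "ry": 0, "rz": 0, "hand": -1}, {"tx": 0, "ty": 0, "tz": -0.5, "rx": 0, "ry": 0, "rz": 0, "hand": -1}, {"tx": 0, "ty": 0, "tz": -0.5, "rx": 0, "ry": 0, "rz": 0, "hand": -1}, {"tx": 0, "ty": 0, "tz": -0.3, "rx": 0, "ry": 0, "rz": 0, "hand": -1}, {"tx": 0, "ty": 0, "tz": 0, "rx": 0, "ry": 0, "rz": 0, "hand": -1}]}}

```text
t: 23.18
ee_pos: [0.4834, 0.3482, 0.1996]
tool_rot: [-2.668, 1.648, -0.002]
contact_force: [-1.3, 0.6, 0.5]
opening: 0.0882
gripper_force: 0.0
```

```bash
python3 plan.py .556 .090 .2 181;  python3 - <<'E'
from h import *
for n in ("top","scene"):
    c=viewer.camera(n); save(c,n+"2.png")
    for t in("jar","tin","tumbler","clipper","toothbrush"): print(n,t,[(round(d["conf"],2),toworld(c,d["point"]).round(3).tolist()) for d in viewer.pinpoint(n,t)])
    if n=="top":
        for d in viewer.cut_out("top","tin"): print(rect(c,d["pixels"],.032))
E
```

```text
t 23.2 yangle -153.4 turn -25.6 q6 -28.0 rot [-0.005  0.003  0.427] shift [ 3.243 -0.85  -0.005] tcp [0.4834 0.3482 0.1996] F [-1.3  0.6  0.5]
top jar [(0.96, [0.482, 0.346, 0.014])]
top tin [(0.96, [0.556, 0.079, 0.003]), (0.66, [0.462, -0.183, -0.003])]
top tumbler [(0.67, [0.698, 0.339, 0.0]), (0.59, [0.445, 0.421, 0.021]), (0.58, [0.441, -0.054, 0.003])]
top clipper []
top toothbrush []
(461, -181, 66, 43, 80.0)
(555, 76, 86, 59, 91.3)
scene jar [(0.67, [0.484, 0.349, 0.02]), (0.67, [0.583, -0.181, 0.065]), (0.39, [0.355, -0.112, 0.001])]
scene tin [(0.89, [0.556, 0.078, 0.001]), (0.83, [0.463, -0.182, -0.002]), (0.51, [0.76, 0.223, -0.001])]
scene tumbler [(0.67, [0.447, 0.42, 0.022]), (0.58, [0.449, -0.051, -0.004]), (0.42, [0.666, -0.187, 0.068]), (0.24, [0.663, -0.079, 0.001])]
scene clipper []
scene toothbrush []
```

View pics/top2.png

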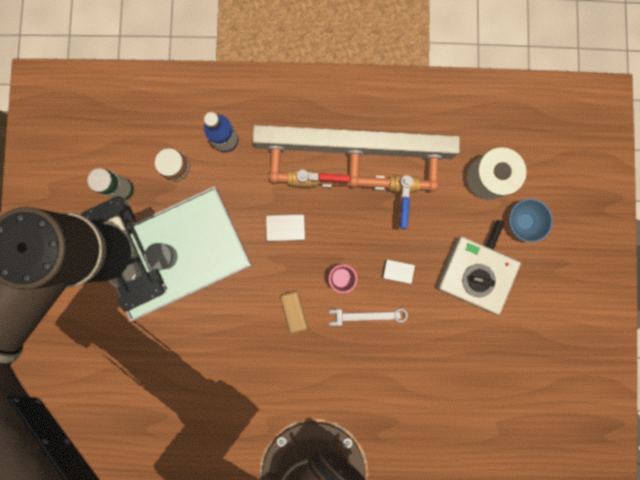

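Jar and tumbler are standing on the shelf; the tin is still at (285,228). Going for the tin.

{"fn": "send_rows", "kwargs": {"targets": [{"tx": 0, "ty": 0, "tz": 0, "rx": 0, "ry": 0, "rz": 0.145, "hand": -1}, {"tx": 0, "ty": 0, "tz": 0, "rx": 0, "ry": 0, "rz": 0.142, "hand": -1}, {"tx": 0, "ty": 0, "tz": 0, "rx": 0, "ry": 0, "rz": 0.14, "hand": -1}, {"tx": 0.54, "ty": -0.142, "tz": 0, "rx": 0, "ry": 0, "rz": 0, "hand": -1}, {"tx": 0.54, "ty": -0.142, "tz": 0, "rx": 0, "ry": 0, "rz": 0, "hand": -1}, {"tx": 0.54, "ty": -0.142, "tz": 0, "rx": 0, "ry": 0, "rz": 0, "hand": -1}, {"tx": 0.54, "ty": -0.142, "tz": 0, "rx": 0, "ry": 0, "rz": 0, "hand": -1}, {"tx": 0.54, "ty": -0.142, "tz": 0, "rx": 0, "ry": 0, "rz": 0, "hand": -1}, {"tx": 0.543, "ty": -0.14, "tz": 0, "rx": 0, "ry": 0, "rz": 0, "hand": -1}, {"tx": 0, "ty": 0, "tz": 0, "rx": 0, "ry": 0, "rz": 0, "hand": -1}]}}

```text
t: 25.08
ee_pos: [0.5552, 0.0865, 0.1958]
tool_rot: [2.236, -2.206, 0.0]
contact_force: [0.1, -0.4, 0.2]
opening: 0.0878
gripper_force: 0.0
```

{"fn": "send_rows", "kwargs": {"targets": [{"tx": 0, "ty": 0, "tz": 0.4, "rx": 0, "ry": 0, "rz": 0, "hand": -1}, {"tx": 0, "ty": 0, "tz": 0.5, "rx": 0, "ry": 0, "rz": 0, "hand": -1}, {"tx": 0, "ty": 0, "tz": 0.4, "rx": 0, "ry": 0, "rz": 0, "hand": -1}, {"tx": 0, "ty": 0, "tz": 0, "rx": 0, "ry": 0, "rz": 0, "hand": -1}]}}

```text
t: 25.58
ee_pos: [0.5532, 0.0888, 0.0897]
tool_rot: [2.237, -2.199, -0.003]
contact_force: [-0.0, 0.6, 0.3]
opening: 0.0873
gripper_force: 0.0
```

```bash
python3 plan.py .556 .090 .006 181
```

```text
t 25.6 yangle -179.0 turn 0.0 q6 -28.1 rot [ 0.004 -0.002 -0.   ] shift [-0.014 -0.036  1.047] tcp [0.5532 0.0888 0.0897] F [-0.   0.6  0.3]
```

{"fn": "send_rows", "kwargs": {"targets": [{"tx": -0.01, "ty": -0.01, "tz": 0.4, "rx": 0, "ry": 0, "rz": 0, "hand": -1}, {"tx": 0, "ty": 0, "tz": 0.35, "rx": 0, "ry": 0, "rz": 0, "hand": -1}, {"tx": 0, "ty": 0, "tz": 0.2, "rx": 0, "ry": 0, "rz": 0, "hand": -1}, {"tx": 0, "ty": 0, "tz": 0.08, "rx": 0, "ry": 0, "rz": 0, "hand": -1}, {"tx": 0, "ty": 0, "tz": 0, "rx": 0, "ry": 0, "rz": 0, "hand": -1}]}}

```text
t: 26.2
ee_pos: [0.5561, 0.0901, 0.01]
tool_rot: [-2.24, 2.202, -0.001]
contact_force: [0.3, 0.1, -0.7]
opening: 0.0877
gripper_force: 0.0
```

{"fn": "send_rows", "kwargs": {"targets": [{"tx": 0, "ty": 0, "tz": 0, "rx": 0, "ry": 0, "rz": 0, "hand": 1}, {"tx": 0, "ty": 0, "tz": 0, "rx": 0, "ry": 0, "rz": 0, "hand": 1}, {"tx": 0, "ty": 0, "tz": 0, "rx": 0, "ry": 0, "rz": 0, "hand": 1}, {"tx": 0, "ty": 0, "tz": 0, "rx": 0, "ry": 0, "rz": 0, "hand": 1}, {"tx": 0, "ty": 0, "tz": 0, "rx": 0, "ry": 0, "rz": 0, "hand": 1}, {"tx": 0, "ty": 0, "tz": 0, "rx": 0, "ry": 0, "rz": 0, "hand": 1}], "force": 25}}

```text
t: 26.95
ee_pos: [0.5555, 0.0898, 0.0097]
tool_rot: [2.24, -2.202, -0.0]
contact_force: [-2.9, 0.1, 5.1]
opening: 0.0578
gripper_force: 25.0
```

{"fn": "send_rows", "kwargs": {"targets": [{"tx": 0, "ty": 0, "tz": -0.2, "rx": 0, "ry": 0, "rz": 0, "hand": 1}, {"tx": 0, "ty": 0, "tz": -0.4, "rx": 0, "ry": 0, "rz": 0, "hand": 1}, {"tx": 0, "ty": 0, "tz": -0.5, "rx": 0, "ry": 0, "rz": 0, "hand": 1}, {"tx": 0, "ty": 0, "tz": -0.4, "rx": 0, "ry": 0, "rz": 0, "hand": 1}, {"tx": 0, "ty": 0, "tz": 0, "rx": 0, "ry": 0, "rz": 0, "hand": 1}, {"tx": 0, "ty": 0, "tz": 0, "rx": 0, "ry": 0, "rz": 0, "hand": 1}]}}

```text
t: 27.7
ee_pos: [0.5552, 0.0897, 0.1294]
tool_rot: [-2.24, 2.203, 0.001]
contact_force: [0.2, -0.5, -1.2]
opening: 0.0579
gripper_force: 25.0
```

```bash
python3 plan.py .522 .268 .125 206.6
```

```text
t 27.7 yangle -179.1 turn 25.7 q6 -28.1 rot [ 0.     0.    -0.428] shift [-2.179 -0.626  0.056] tcp [0.5552 0.0897 0.1294] F [ 0.2 -0.5 -1.2]
```

{"fn": "send_rows", "kwargs": {"targets": [{"tx": 0, "ty": 0, "tz": 0, "rx": 0, "ry": 0, "rz": -0.1, "hand": 1}, {"tx": 0, "ty": 0, "tz": 0, "rx": 0, "ry": 0, "rz": -0.12, "hand": 1}, {"tx": 0, "ty": 0, "tz": 0, "rx": 0, "ry": 0, "rz": -0.12, "hand": 1}, {"tx": -0.2, "ty": -0.05, "tz": 0, "rx": 0, "ry": 0, "rz": -0.088, "hand": 1}, {"tx": -0.4, "ty": -0.12, "tz": 0, "rx": 0, "ry": 0, "rz": 0, "hand": 1}, {"tx": -0.5, "ty": -0.15, "tz": 0, "rx": 0, "ry": 0, "rz": 0, "hand": 1}, {"tx": -0.5, "ty": -0.15, "tz": 0, "rx": 0, "ry": 0, "rz": 0, "hand": 1}, {"tx": -0.4, "ty": -0.106, "tz": 0, "rx": 0, "ry": 0, "rz": 0, "hand": 1}, {"tx": -0.18, "ty": -0.05, "tz": 0, "rx": 0, "ry": 0, "rz": 0, "hand": 1}, {"tx": 0, "ty": 0, "tz": 0, "rx": 0, "ry": 0, "rz": 0, "hand": 1}]}}

```text
t: 28.95
ee_pos: [0.5231, 0.2687, 0.1284]
tool_rot: [2.673, -1.647, -0.001]
contact_force: [-0.8, -0.4, 0.5]
opening: 0.0576
gripper_force: 25.0
```

```bash
python3 plan.py .522 .268 .0305 206.6
```

```text
t 28.9 yangle -153.3 turn -0.1 q6 -19.5 rot [ 0.002 -0.     0.002] shift [0.002 0.016 1.224] tcp [0.5231 0.2687 0.1284] F [-0.8 -0.4  0.5]
```

{"fn": "send_rows", "kwargs": {"targets": [{"tx": 0, "ty": 0.01, "tz": 0.3, "rx": 0, "ry": 0, "rz": 0, "hand": 1}, {"tx": 0, "ty": 0, "tz": 0.4, "rx": 0, "ry": 0, "rz": 0, "hand": 1}, {"tx": 0, "ty": 0, "tz": 0.25, "rx": 0, "ry": 0, "rz": 0, "hand": 1}, {"tx": 0, "ty": 0, "tz": 0.15, "rx": 0, "ry": 0, "rz": 0, "hand": 1}, {"tx": 0, "ty": 0, "tz": 0.1, "rx": 0, "ry": 0, "rz": 0, "hand": 1}, {"tx": 0, "ty": 0, "tz": 0.02, "rx": 0, "ry": 0, "rz": 0, "hand": 1}, {"tx": 0, "ty": 0, "tz": 0.012, "rx": 0, "ry": 0, "rz": 0, "hand": 1}, {"tx": 0, "ty": 0, "tz": 0, "rx": 0, "ry": 0, "rz": 0, "hand": 1}]}}

```text
t: 29.95
ee_pos: [0.5232, 0.2683, 0.0314]
tool_rot: [-2.673, 1.649, -0.0]
contact_force: [-0.5, -0.9, -1.3]
opening: 0.0579
gripper_force: 25.0
```

{"fn": "send_rows", "kwargs": {"targets": [{"tx": 0, "ty": 0, "tz": 0, "rx": 0, "ry": 0, "rz": 0, "hand": 0.1}, {"tx": 0, "ty": 0, "tz": 0, "rx": 0, "ry": 0, "rz": 0, "hand": -0.7}, {"tx": 0, "ty": 0, "tz": 0, "rx": 0, "ry": 0, "rz": 0, "hand": -1}, {"tx": 0, "ty": 0, "tz": 0, "rx": 0, "ry": 0, "rz": 0, "hand": -1}, {"tx": 0, "ty": 0, "tz": -0.2, "rx": 0, "ry": 0, "rz": 0, "hand": -1}, {"tx": 0, "ty": 0, "tz": -0.4, "rx": 0, "ry": 0, "rz": 0, "hand": -1}, {"tx": 0, "ty": 0, "tz": -0.5, "rx": 0, "ry": 0, "rz": 0, "hand": -1}, {"tx": 0, "ty": 0, "tz": -0.5, "rx": 0, "ry": 0, "rz": 0, "hand": -1}, {"tx": 0, "ty": 0, "tz": -0.5, "rx": 0, "ry": 0, "rz": 0, "hand": -1}, {"tx": 0, "ty": 0, "tz": 0, "rx": 0, "ry": 0, "rz": 0, "hand": -1}]}}

```text
t: 31.2
ee_pos: [0.5247, 0.2693, 0.2041]
tool_rot: [-2.668, 1.645, -0.004]
contact_force: [-0.6, 0.3, -0.1]
opening: 0.0878
gripper_force: 0.0
```

```bash
python3 - <<'E'
from h import *
P=[]
for n in ("top","scene"):
    c=viewer.camera(n)
    for t in("jar","tin","tumbler","thermostat_grip","stopcock_pivot","drain_pivot","stopcock_grip","drain_grip"): print(n,t,[(round(d["conf"],2),toworld(c,d["point"]).round(3).tolist()) for d in viewer.pinpoint(n,t)])
print(get_obs()["q"])
E
python3 plan.py .447 -.357 .2 167
```

```text
top jar [(0.63, [0.48, 0.349, 0.012])]
top tin [(0.92, [0.531, 0.259, 0.02]), (0.92, [0.463, -0.184, -0.0])]
top tumbler [(0.94, [0.444, 0.42, 0.021]), (0.67, [0.441, -0.056, 0.003]), (0.53, [0.581, -0.476, 0.001])]
top thermostat_grip [(0.61, [0.447, -0.358, 0.079]), (0.53, [0.661, -0.037, 0.075])]
top stopcock_pivot [(0.88, [0.67, 0.039, 0.075])]
top drain_pivot [(0.65, [0.66, -0.194, 0.07])]
top stopcock_grip [(0.68, [0.663, -0.037, 0.075]), (0.53, [0.587, -0.187, 0.068])]
top drain_grip [(0.69, [0.587, -0.185, 0.069]), (0.35, [0.757, 0.226, -0.001])]
scene jar [(0.95, [0.485, 0.346, 0.021])]
scene tin [(0.8, [0.466, -0.184, -0.001]), (0.58, [0.531, 0.257, 0.018])]
scene tumbler [(0.97, [0.448, 0.419, 0.019]), (0.7, [0.45, -0.053, -0.002])]
scene thermostat_grip [(0.58, [0.443, -0.358, 0.076]), (0.57, [0.636, 0.46, -0.0])]
scene stopcock_pivot [(0.69, [0.666, 0.038, 0.071])]
scene drain_pivot [(0.75, [0.665, -0.037, 0.069]), (0.59, [0.666, -0.188, 0.07]), (0.17, [0.358, -0.114, -0.0])]
scene stopcock_grip [(0.66, [0.665, -0.035, 0.072])]
scene drain_grip [(0.53, [0.586, -0.185, 0.067]), (0.52, [0.664, -0.077, -0.003])]
[ 8.06146977e-01  2.35817910e-01 -2.26625121e-01 -9.01950190e-06
 -1.10835353e+00 -3.41039954e-01]
t 32.1 yangle -153.4 turn -39.6 q6 -19.5 rot [0.    0.    0.661] shift [ 7.827 -0.833 -0.014] tcp [0.5229 0.2681 0.1989] F [ 0.9  0.8 -0.4]
```

{"fn": "send_rows", "kwargs": {"targets": [{"tx": 0, "ty": 0, "tz": 0, "rx": 0, "ry": 0, "rz": 0.165, "hand": -1}, {"tx": 0, "ty": 0, "tz": 0, "rx": 0, "ry": 0, "rz": 0.165, "hand": -1}, {"tx": 0, "ty": 0, "tz": 0, "rx": 0, "ry": 0, "rz": 0.165, "hand": -1}, {"tx": 0, "ty": 0, "tz": 0, "rx": 0, "ry": 0, "rz": 0.166, "hand": -1}, {"tx": 0.55, "ty": -0.06, "tz": 0, "rx": 0, "ry": 0, "rz": 0, "hand": -1}, {"tx": 0.55, "ty": -0.06, "tz": 0, "rx": 0, "ry": 0, "rz": 0, "hand": -1}, {"tx": 0.55, "ty": -0.06, "tz": 0, "rx": 0, "ry": 0, "rz": 0, "hand": -1}, {"tx": 0.55, "ty": -0.06, "tz": 0, "rx": 0, "ry": 0, "rz": 0, "hand": -1}, {"tx": 0.55, "ty": -0.06, "tz": 0, "rx": 0, "ry": 0, "rz": 0, "hand": -1}, {"tx": 0.55, "ty": -0.06, "tz": 0, "rx": 0, "ry": 0, "rz": 0, "hand": -1}]}}

```text
t: 33.35
ee_pos: [0.4913, 0.003, 0.1992]
tool_rot: [-1.955, 2.458, -0.0]
contact_force: [0.7, 1.1, -0.6]
opening: 0.0876
gripper_force: 0.0
```

{"fn": "send_rows", "kwargs": {"targets": [{"tx": 0.55, "ty": -0.06, "tz": 0, "rx": 0, "ry": 0, "rz": 0, "hand": -1}, {"tx": 0.55, "ty": -0.06, "tz": 0, "rx": 0, "ry": 0, "rz": 0, "hand": -1}, {"tx": 0.55, "ty": -0.06, "tz": 0, "rx": 0, "ry": 0, "rz": 0, "hand": -1}, {"tx": 0.55, "ty": -0.06, "tz": 0, "rx": 0, "ry": 0, "rz": 0, "hand": -1}, {"tx": 0.55, "ty": -0.06, "tz": 0, "rx": 0, "ry": 0, "rz": 0, "hand": -1}, {"tx": 0.55, "ty": -0.06, "tz": 0, "rx": 0, "ry": 0, "rz": 0, "hand": -1}, {"tx": 0.4, "ty": -0.05, "tz": 0, "rx": 0, "ry": 0, "rz": 0, "hand": -1}, {"tx": 0.3, "ty": -0.03, "tz": 0, "rx": 0, "ry": 0, "rz": 0, "hand": -1}, {"tx": 0.3, "ty": -0.03, "tz": 0, "rx": 0, "ry": 0, "rz": 0, "hand": -1}, {"tx": 0.227, "ty": -0.003, "tz": 0, "rx": 0, "ry": 0, "rz": 0, "hand": -1}]}}

```text
t: 34.6
ee_pos: [0.4467, -0.358, 0.1988]
tool_rot: [1.955, -2.459, -0.0]
contact_force: [-0.4, 0.9, -0.1]
opening: 0.0875
gripper_force: 0.0
```

{"fn": "send_rows", "kwargs": {"targets": [{"tx": 0, "ty": 0, "tz": 0.3, "rx": 0, "ry": 0, "rz": 0, "hand": -1}, {"tx": 0, "ty": 0, "tz": 0.3, "rx": 0, "ry": 0, "rz": 0, "hand": -1}, {"tx": 0, "ty": 0, "tz": 0.2, "rx": 0, "ry": 0, "rz": 0, "hand": -1}, {"tx": 0, "ty": 0, "tz": 0, "rx": 0, "ry": 0, "rz": 0, "hand": -0.2}]}}

```text
t: 35.1
ee_pos: [0.4463, -0.3567, 0.1339]
tool_rot: [1.955, -2.458, -0.003]
contact_force: [-0.1, -0.3, 0.2]
opening: 0.082
gripper_force: 0.0
```

```bash
python3 plan.py .446 -.357 .058 167
python3 - <<'E'
from h import *
c=viewer.camera("top");a=c["frame"][245:315,440:530]
s=viewer.camera("scene");b=s["frame"][150:220,180:270]
im=cv2.resize(np.hstack([a,b]),None,fx=4.4,fy=4.4,interpolation=cv2.INTER_CUBIC);im=255*(im.clip(0,255)/255)**.6
cv2.imwrite("pics/k2.png",im[:,:,::-1].astype(np.uint8))
E
```

```text
t 35.1 yangle 167.0 turn 0.0 q6 6.0 rot [ 0.002  0.    -0.   ] shift [0.004 0.002 0.948] tcp [ 0.4463 -0.3567  0.1339] F [-0.1 -0.3  0.2]
```

View pics/k2.png

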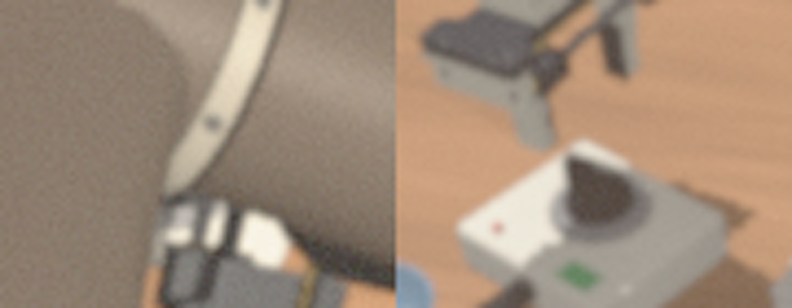

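The fingers straddle the bar. I'll lower and grip gently.

{"fn": "send_rows", "kwargs": {"targets": [{"tx": 0, "ty": 0, "tz": 0.3, "rx": 0, "ry": 0, "rz": 0, "hand": -0.4}, {"tx": 0, "ty": 0, "tz": 0.3, "rx": 0, "ry": 0, "rz": 0, "hand": -0.4}, {"tx": 0, "ty": 0, "tz": 0.2, "rx": 0, "ry": 0, "rz": 0, "hand": -0.4}, {"tx": 0, "ty": 0, "tz": 0.12, "rx": 0, "ry": 0, "rz": 0, "hand": -0.4}, {"tx": 0, "ty": 0, "tz": 0, "rx": 0, "ry": 0, "rz": 0, "hand": -0.4}], "force": 10}}

```text
t: 35.83
ee_pos: [0.4469, -0.357, 0.0611]
tool_rot: [1.955, -2.458, -0.001]
contact_force: [-0.4, 1.2, 0.5]
opening: 0.0611
gripper_force: 0.0
```

{"fn": "send_rows", "kwargs": {"targets": [{"tx": 0, "ty": 0, "tz": 0, "rx": 0, "ry": 0, "rz": 0, "hand": 1}, {"tx": 0, "ty": 0, "tz": 0, "rx": 0, "ry": 0, "rz": 0, "hand": 1}, {"tx": 0, "ty": 0, "tz": 0, "rx": 0, "ry": 0, "rz": 0, "hand": 1}, {"tx": 0, "ty": 0, "tz": 0, "rx": 0, "ry": 0, "rz": 0, "hand": 1}, {"tx": 0, "ty": 0, "tz": 0, "rx": 0, "ry": 0, "rz": 0, "hand": 1}, {"tx": 0, "ty": 0, "tz": 0, "rx": 0, "ry": 0, "rz": 0, "hand": 1}, {"tx": 0, "ty": 0, "tz": 0, "rx": 0, "ry": 0, "rz": 0, "hand": 1}, {"tx": 0, "ty": 0, "tz": 0, "rx": 0, "ry": 0, "rz": 0, "hand": 1}]}}

```text
t: 36.83
ee_pos: [0.4452, -0.3566, 0.0612]
tool_rot: [1.954, -2.458, -0.004]
contact_force: [-4.6, 1.7, 4.0]
opening: 0.014
gripper_force: 10.0
```

{"fn": "send_rows", "kwargs": {"targets": [{"tx": 0, "ty": 0, "tz": 0, "rx": 0, "ry": 0, "rz": -0.1, "hand": 1}, {"tx": 0, "ty": 0, "tz": 0, "rx": 0, "ry": 0, "rz": -0.1, "hand": 1}, {"tx": 0, "ty": 0, "tz": 0, "rx": 0, "ry": 0, "rz": -0.1, "hand": 1}, {"tx": 0, "ty": 0, "tz": 0, "rx": 0, "ry": 0, "rz": -0.1, "hand": 1}]}}

```text
t: 37.33
ee_pos: [0.4444, -0.3566, 0.0612]
tool_rot: [2.426, -1.994, -0.006]
contact_force: [-7.6, 1.1, 7.9]
opening: 0.0145
gripper_force: 10.0
```

```bash
python3 plan.py .446 -.357 .058 -; python3 -c "
from h import *;print(get_obs()['ft_torque'])"
```

```text
t 37.3 yangle -168.8 turn 0.0 q6 30.2 rot [ 0.004  0.002 -0.   ] shift [ 0.008 -0.018  0.04 ] tcp [ 0.4444 -0.3566  0.0612] F [-7.6  1.1  7.9]
[ 0.41329154  2.94590446 -0.02652429]
```

{"fn": "send_rows", "kwargs": {"targets": [{"tx": 0, "ty": 0.025, "tz": 0, "rx": 0, "ry": 0, "rz": -0.1, "hand": 1}, {"tx": 0, "ty": 0, "tz": 0, "rx": 0, "ry": 0, "rz": -0.1, "hand": 1}, {"tx": 0, "ty": 0, "tz": 0, "rx": 0, "ry": 0, "rz": -0.1, "hand": 1}, {"tx": 0, "ty": 0, "tz": 0, "rx": 0, "ry": 0, "rz": -0.1, "hand": 1}, {"tx": 0, "ty": 0, "tz": 0, "rx": 0, "ry": 0, "rz": -0.1, "hand": 1}]}}

```text
t: 37.95
ee_pos: [0.4435, -0.3571, 0.0612]
tool_rot: [2.86, -1.298, -0.004]
contact_force: [-5.3, 0.6, 4.7]
opening: 0.0137
gripper_force: 10.0
```

```bash
python3 plan.py .446 -.357 .058 -; python3 -c "
from h import *;o=get_obs();print(o['ft_torque'],o['opening'],o['joint_efforts'])"
```

```text
t 38.0 yangle -138.8 turn 0.0 q6 60.3 rot [ 0.001  0.002 -0.   ] shift [ 0.02  -0.025  0.04 ] tcp [ 0.4435 -0.3571  0.0612] F [-5.3  0.6  4.7]
[ 0.21465065  1.99884729 -0.01454682] 0.013727953647021417 [  1.63215235 -48.80276799  24.31922793   5.02446681   1.92401424
  -1.33886453]
```

{"fn": "send_rows", "kwargs": {"targets": [{"tx": 0.01, "ty": 0.01, "tz": 0, "rx": 0, "ry": 0, "rz": -0.1, "hand": 1}, {"tx": 0, "ty": 0, "tz": 0, "rx": 0, "ry": 0, "rz": -0.1, "hand": 1}, {"tx": 0, "ty": 0, "tz": 0, "rx": 0, "ry": 0, "rz": -0.1, "hand": 1}, {"tx": 0, "ty": 0, "tz": 0, "rx": 0, "ry": 0, "rz": -0.1, "hand": 1}]}}

```text
t: 38.45
ee_pos: [0.443, -0.3578, 0.0612]
tool_rot: [-3.067, 0.675, 0.005]
contact_force: [-5.8, 2.8, 5.7]
opening: 0.014
gripper_force: 10.0
```

```bash
cat > f.py <<'E'
from h import *;o=get_obs();T=R.from_rotvec(o["tool_rot"]).as_matrix();print(np.round(o['ft_torque'],3),o['opening'].round(4),np.degrees(np.arctan2(T[1,1],T[0,1])).round(1),o['joint_efforts'][5].round(2),np.round(o["contact_force"],1))
E
python3 f.py
```

```text
Traceback (most recent call last):
  File "f.py", line 1, in <module>
    from h import *;o=get_obs();T=R.from_rotvec(o["tool_rot"]).as_matrix();print(np.round(o['ft_torque'],3),o['opening'].round(4),np.degrees(np.arctan2(T[1,1],T[0,1])).round(1),o['joint_efforts'][5].round(2),np.round(o["contact_force"],1))
                                                                                                            ^^^^^^^^^^^^^^^^^^
AttributeError: 'float' object has no attribute 'round'
```

{"fn": "send_rows", "kwargs": {"targets": [{"tx": 0, "ty": 0, "tz": 0, "rx": 0, "ry": 0, "rz": -0.1, "hand": 1}, {"tx": 0, "ty": 0, "tz": 0, "rx": 0, "ry": 0, "rz": -0.1, "hand": 1}, {"tx": 0, "ty": 0, "tz": 0, "rx": 0, "ry": 0, "rz": -0.1, "hand": 1}, {"tx": 0, "ty": 0, "tz": 0, "rx": 0, "ry": 0, "rz": -0.1, "hand": 1}]}}

```text
t: 38.95
ee_pos: [0.4445, -0.3585, 0.0611]
tool_rot: [-3.141, 0.024, 0.001]
contact_force: [0.2, -1.2, -0.1]
opening: 0.0212
gripper_force: 16.4
```

```bash
python3 f.py
```

```text
Traceback (most recent call last):
  File "f.py", line 1, in <module>
    from h import *;o=get_obs();T=R.from_rotvec(o["tool_rot"]).as_matrix();print(np.round(o['ft_torque'],3),o['opening'].round(4),np.degrees(np.arctan2(T[1,1],T[0,1])).round(1),o['joint_efforts'][5].round(2),np.round(o["contact_force"],1))
                                                                                                            ^^^^^^^^^^^^^^^^^^
AttributeError: 'float' object has no attribute 'round'
```

The opening grew to 21 mm and the grip force rose, which suggests the end stop. I'll check while holding.

```bash
sed -i "s/o\['opening'\].round(4)/round(o['opening'],4)/" f.py; python3 f.py
```

```text
[-0.512  0.147 -0.572] 0.0212 -90.9 -0.79 [ 0.2 -1.2 -0.1]
```

{"fn": "send_rows", "kwargs": {"targets": [{"tx": 0, "ty": 0, "tz": 0, "rx": 0, "ry": 0, "rz": -0.03, "hand": 1}, {"tx": 0, "ty": 0, "tz": 0, "rx": 0, "ry": 0, "rz": 0, "hand": 1}, {"tx": 0, "ty": 0, "tz": 0, "rx": 0, "ry": 0, "rz": 0, "hand": 1}]}}

```text
t: 39.33
ee_pos: [0.4446, -0.3585, 0.0611]
tool_rot: [-3.141, -0.019, 0.001]
contact_force: [-1.6, -1.8, -1.6]
opening: 0.0216
gripper_force: 17.1
```

```bash
python3 f.py
```

```text
[-0.529  0.809 -0.659] 0.0216 -89.3 0.62 [-1.6 -1.8 -1.6]
```

The torque is −0.66 N m against 0.03 N m of friction, so the knob is at its stop. Release, lift, then go to the stopcock.

{"fn": "send_rows", "kwargs": {"targets": [{"tx": 0, "ty": 0, "tz": 0, "rx": 0, "ry": 0, "rz": 0, "hand": -0.6}, {"tx": 0, "ty": 0, "tz": 0, "rx": 0, "ry": 0, "rz": 0, "hand": -0.6}, {"tx": 0, "ty": 0, "tz": 0, "rx": 0, "ry": 0, "rz": 0, "hand": -0.6}, {"tx": 0, "ty": 0, "tz": -0.2, "rx": 0, "ry": 0, "rz": 0, "hand": -0.6}, {"tx": 0, "ty": 0, "tz": -0.5, "rx": 0, "ry": 0, "rz": 0, "hand": -0.6}, {"tx": 0, "ty": 0, "tz": -0.5, "rx": 0, "ry": 0, "rz": 0, "hand": -0.6}, {"tx": 0, "ty": 0, "tz": -0.5, "rx": 0, "ry": 0, "rz": 0, "hand": -0.6}]}}

```text
t: 40.2
ee_pos: [0.4449, -0.3586, 0.2]
tool_rot: [3.141, 0.022, 0.002]
contact_force: [1.0, 0.4, 0.1]
opening: 0.0698
gripper_force: 0.0
```

{"fn": "send_rows", "kwargs": {"targets": [{"tx": 0, "ty": 0, "tz": 0, "rx": 0, "ry": 0, "rz": 0.17, "hand": -0.1}, {"tx": 0, "ty": 0, "tz": 0, "rx": 0, "ry": 0, "rz": 0.17, "hand": -0.1}, {"tx": 0, "ty": 0, "tz": 0, "rx": 0, "ry": 0, "rz": 0.17, "hand": -0.1}, {"tx": 0, "ty": 0, "tz": 0, "rx": 0, "ry": 0, "rz": 0.17, "hand": -0.1}, {"tx": 0, "ty": 0, "tz": 0, "rx": 0, "ry": 0, "rz": 0.17, "hand": -0.1}, {"tx": 0, "ty": 0, "tz": 0, "rx": 0, "ry": 0, "rz": 0.17, "hand": -0.1}, {"tx": 0, "ty": 0, "tz": 0, "rx": 0, "ry": 0, "rz": 0.17, "hand": -0.1}, {"tx": 0, "ty": 0, "tz": 0, "rx": 0, "ry": 0, "rz": 0.17, "hand": -0.1}, {"tx": 0, "ty": 0, "tz": 0, "rx": 0, "ry": 0, "rz": 0.15, "hand": -0.1}]}}

```text
t: 41.32
ee_pos: [0.445, -0.3586, 0.1987]
tool_rot: [-2.219, 2.223, -0.002]
contact_force: [-0.2, 0.5, -0.0]
opening: 0.0481
gripper_force: 0.0
```

```bash
python3 plan.py .664 -.037 .2 180
```

```text
t 41.3 yangle 179.9 turn 0.1 q6 19.1 rot [-0.001 -0.001 -0.002] shift [-4.021 -2.738 -0.017] tcp [ 0.445  -0.3586  0.1987] F [-0.2  0.5 -0. ]
```

{"fn": "send_rows", "kwargs": {"targets": [{"tx": -0.5, "ty": -0.34, "tz": 0, "rx": 0, "ry": 0, "rz": 0, "hand": -0.1}, {"tx": -0.5, "ty": -0.34, "tz": 0, "rx": 0, "ry": 0, "rz": 0, "hand": -0.1}, {"tx": -0.5, "ty": -0.34, "tz": 0, "rx": 0, "ry": 0, "rz": 0, "hand": -0.1}, {"tx": -0.5, "ty": -0.34, "tz": 0, "rx": 0, "ry": 0, "rz": 0, "hand": -0.1}, {"tx": -0.5, "ty": -0.34, "tz": 0, "rx": 0, "ry": 0, "rz": 0, "hand": -0.1}, {"tx": -0.5, "ty": -0.34, "tz": 0, "rx": 0, "ry": 0, "rz": 0, "hand": -0.1}, {"tx": -0.5, "ty": -0.34, "tz": 0, "rx": 0, "ry": 0, "rz": 0, "hand": -0.1}, {"tx": -0.52, "ty": -0.358, "tz": 0, "rx": 0, "ry": 0, "rz": 0, "hand": -0.1}, {"tx": 0, "ty": 0, "tz": 0, "rx": 0, "ry": 0, "rz": 0, "hand": -0.1}, {"tx": 0, "ty": 0, "tz": 0, "rx": 0, "ry": 0, "rz": 0, "hand": -0.1}]}}

```text
t: 42.58
ee_pos: [0.6627, -0.0361, 0.198]
tool_rot: [-2.226, 2.217, -0.0]
contact_force: [-0.6, -0.0, 0.3]
opening: 0.0486
gripper_force: 0.0
```

```bash
python3 plan.py .664 -.037 .051 180
python3 - <<'E'
from h import *
c=viewer.camera("top");a=c["frame"][230:320,430:550]
s=viewer.camera("scene");b=s["frame"][165:290,190:370]
im=np.hstack([cv2.resize(a,(400,300),interpolation=2),cv2.resize(b,(400,300),interpolation=2)]);im=255*(im.clip(0,255)/255)**.7
cv2.imwrite("pics/k3.png",im[:,:,::-1].astype(np.uint8))
E
```

```text
t 42.6 yangle -179.8 turn -0.2 q6 -13.5 rot [-0.    -0.     0.004] shift [ 0.011 -0.016  1.837] tcp [ 0.6627 -0.0361  0.198 ] F [-0.6 -0.   0.3]
```

View pics/k3.png

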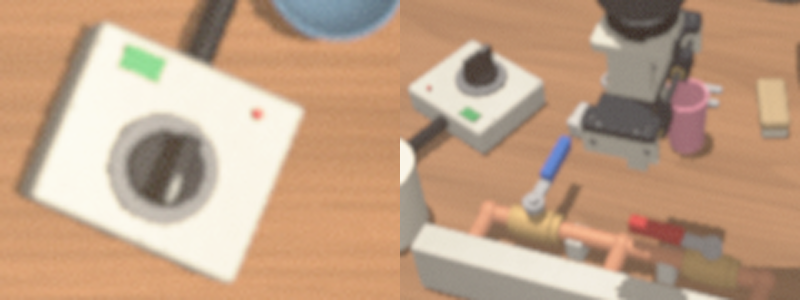

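The bar now lies along the box's side, at the off stop. Next, lower onto the red lever.

{"fn": "send_rows", "kwargs": {"targets": [{"tx": 0.011, "ty": -0.016, "tz": 0.4, "rx": 0, "ry": 0, "rz": 0, "hand": -0.1}, {"tx": 0, "ty": 0, "tz": 0.4, "rx": 0, "ry": 0, "rz": 0, "hand": -0.1}, {"tx": 0, "ty": 0, "tz": 0.4, "rx": 0, "ry": 0, "rz": 0, "hand": -0.1}, {"tx": 0, "ty": 0, "tz": 0.3, "rx": 0, "ry": 0, "rz": 0, "hand": -0.1}, {"tx": 0, "ty": 0, "tz": 0.2, "rx": 0, "ry": 0, "rz": 0, "hand": -0.1}, {"tx": 0, "ty": 0, "tz": 0.13, "rx": 0, "ry": 0, "rz": 0, "hand": -0.1}, {"tx": 0, "ty": 0, "tz": 0, "rx": 0, "ry": 0, "rz": 0, "hand": -0.1}]}}

```text
t: 43.55
ee_pos: [0.6639, -0.0374, 0.0507]
tool_rot: [2.224, -2.218, -0.0]
contact_force: [-1.2, -0.5, 0.4]
opening: 0.048
gripper_force: 0.0
```

{"fn": "send_rows", "kwargs": {"targets": [{"tx": 0, "ty": 0, "tz": 0, "rx": 0, "ry": 0, "rz": 0, "hand": 1}, {"tx": 0, "ty": 0, "tz": 0, "rx": 0, "ry": 0, "rz": 0, "hand": 1}, {"tx": 0, "ty": 0, "tz": 0, "rx": 0, "ry": 0, "rz": 0, "hand": 1}, {"tx": 0, "ty": 0, "tz": 0, "rx": 0, "ry": 0, "rz": 0, "hand": 1}, {"tx": 0, "ty": 0, "tz": 0, "rx": 0, "ry": 0, "rz": 0, "hand": 1}, {"tx": 0, "ty": 0, "tz": 0, "rx": 0, "ry": 0, "rz": 0, "hand": 1}], "force": 15}}

```text
t: 44.3
ee_pos: [0.6643, -0.0371, 0.0511]
tool_rot: [-2.225, 2.218, -0.0]
contact_force: [-0.4, -0.5, 3.5]
opening: 0.0161
gripper_force: 14.8
```

```bash
python3 f.py
```

```text
[-0.124  0.384 -0.118] 0.0161 -179.8 0.15 [-0.4 -0.5  3.5]
```

{"fn": "send_rows", "kwargs": {"targets": [{"tx": -0.005, "ty": 0.102, "tz": 0, "rx": 0, "ry": 0, "rz": 0.1, "hand": 1}, {"tx": -0.005, "ty": 0.102, "tz": 0, "rx": 0, "ry": 0, "rz": 0.1, "hand": 1}, {"tx": -0.005, "ty": 0.102, "tz": 0, "rx": 0, "ry": 0, "rz": 0.1, "hand": 1}, {"tx": -0.005, "ty": 0.102, "tz": 0, "rx": 0, "ry": 0, "rz": 0.1, "hand": 1}, {"tx": -0.005, "ty": 0.102, "tz": 0, "rx": 0, "ry": 0, "rz": 0.1, "hand": 1}]}}

```text
t: 44.92
ee_pos: [0.6271, -0.026, 0.0512]
tool_rot: [-1.569, 2.717, -0.002]
contact_force: [5.7, 3.6, -3.8]
opening: 0.0157
gripper_force: 14.8
```

```bash
python3 f.py
```

```text
[ 1.041 -2.211 -0.129] 0.0157 150.0 1.59 [ 5.7  3.6 -3.8]
```

{"fn": "send_rows", "kwargs": {"targets": [{"tx": -0.005, "ty": 0.102, "tz": 0, "rx": 0, "ry": 0, "rz": 0.1, "hand": 1}, {"tx": -0.005, "ty": 0.102, "tz": 0, "rx": 0, "ry": 0, "rz": 0.1, "hand": 1}, {"tx": -0.005, "ty": 0.102, "tz": 0, "rx": 0, "ry": 0, "rz": 0.1, "hand": 1}, {"tx": -0.005, "ty": 0.102, "tz": 0, "rx": 0, "ry": 0, "rz": 0.1, "hand": 1}, {"tx": -0.005, "ty": 0.102, "tz": 0, "rx": 0, "ry": 0, "rz": 0.1, "hand": 1}, {"tx": -0.005, "ty": 0.102, "tz": 0, "rx": 0, "ry": 0, "rz": 0.1, "hand": 1}, {"tx": -0.005, "ty": 0.102, "tz": 0, "rx": 0, "ry": 0, "rz": 0.1, "hand": 1}]}}

```text
t: 45.8
ee_pos: [0.5932, 0.0175, 0.0513]
tool_rot: [-0.491, 3.096, 0.001]
contact_force: [13.8, -0.1, -9.8]
opening: 0.0162
gripper_force: 14.9
```

```bash
python3 f.py
```

```text
[-0.295 -4.522 -0.144] 0.0162 108.0 1.68 [13.8 -0.1 -9.8]
```

{"fn": "send_rows", "kwargs": {"targets": [{"tx": -0.025, "ty": 0.102, "tz": 0, "rx": 0, "ry": 0, "rz": 0.1, "hand": 1}, {"tx": -0.015, "ty": 0.102, "tz": 0, "rx": 0, "ry": 0, "rz": 0.1, "hand": 1}, {"tx": -0.005, "ty": 0.102, "tz": 0, "rx": 0, "ry": 0, "rz": 0.1, "hand": 1}, {"tx": 0, "ty": 0.05, "tz": 0, "rx": 0, "ry": 0, "rz": 0.03, "hand": 1}, {"tx": 0, "ty": 0, "tz": 0, "rx": 0, "ry": 0, "rz": 0, "hand": 1}]}}

```text
t: 46.42
ee_pos: [0.59, 0.0426, 0.0512]
tool_rot: [0.043, 3.139, -0.005]
contact_force: [11.8, -17.6, -5.6]
opening: 0.016
gripper_force: 15.0
```

```bash
python3 f.py
```

```text
[-6.228 -4.064  0.02 ] 0.016 88.4 -0.29 [ 11.8 -17.6  -5.6]
```

17.6 N resisting on y puts the stopcock at its stop. Release, lift, and turn 180° for the drain.

{"fn": "send_rows", "kwargs": {"targets": [{"tx": 0, "ty": 0, "tz": 0, "rx": 0, "ry": 0, "rz": 0, "hand": -0.1}, {"tx": 0, "ty": 0, "tz": 0, "rx": 0, "ry": 0, "rz": 0, "hand": -0.1}, {"tx": 0, "ty": 0, "tz": 0, "rx": 0, "ry": 0, "rz": 0, "hand": -0.1}, {"tx": 0, "ty": 0, "tz": -0.2, "rx": 0, "ry": 0, "rz": 0, "hand": -0.1}, {"tx": 0, "ty": 0, "tz": -0.4, "rx": 0, "ry": 0, "rz": 0, "hand": -0.1}, {"tx": 0, "ty": 0, "tz": -0.5, "rx": 0, "ry": 0, "rz": 0, "hand": -0.1}, {"tx": 0, "ty": 0, "tz": -0.5, "rx": 0, "ry": 0, "rz": 0, "hand": -0.1}, {"tx": 0, "ty": 0, "tz": -0.3, "rx": 0, "ry": 0, "rz": 0, "hand": -0.1}]}}

```text
t: 47.42
ee_pos: [0.5886, 0.0455, 0.2067]
tool_rot: [0.043, 3.137, 0.002]
contact_force: [-0.2, -0.1, -0.1]
opening: 0.048
gripper_force: 0.0
```

{"fn": "send_rows", "kwargs": {"targets": [{"tx": 0, "ty": 0, "tz": 0, "rx": 0, "ry": 0, "rz": -0.17, "hand": -0.1}, {"tx": 0, "ty": 0, "tz": 0, "rx": 0, "ry": 0, "rz": -0.17, "hand": -0.1}, {"tx": 0, "ty": 0, "tz": 0, "rx": 0, "ry": 0, "rz": -0.17, "hand": -0.1}, {"tx": 0, "ty": 0, "tz": 0, "rx": 0, "ry": 0, "rz": -0.17, "hand": -0.1}, {"tx": 0, "ty": 0, "tz": 0, "rx": 0, "ry": 0, "rz": -0.17, "hand": -0.1}, {"tx": 0, "ty": 0, "tz": 0, "rx": 0, "ry": 0, "rz": -0.17, "hand": -0.1}, {"tx": 0, "ty": 0, "tz": 0, "rx": 0, "ry": 0, "rz": -0.17, "hand": -0.1}, {"tx": 0, "ty": 0, "tz": 0, "rx": 0, "ry": 0, "rz": -0.17, "hand": -0.1}, {"tx": 0, "ty": 0, "tz": 0, "rx": 0, "ry": 0, "rz": -0.17, "hand": -0.1}, {"tx": 0, "ty": 0, "tz": 0, "rx": 0, "ry": 0, "rz": -0.17, "hand": -0.1}]}}

```text
t: 48.68
ee_pos: [0.5878, 0.0453, 0.2042]
tool_rot: [-2.419, 2.003, -0.001]
contact_force: [0.1, -0.4, 0.5]
opening: 0.0477
gripper_force: 0.0
```

{"fn": "send_rows", "kwargs": {"targets": [{"tx": 0, "ty": 0, "tz": 0, "rx": 0, "ry": 0, "rz": -0.17, "hand": -0.1}, {"tx": 0, "ty": 0, "tz": 0, "rx": 0, "ry": 0, "rz": -0.17, "hand": -0.1}, {"tx": 0, "ty": 0, "tz": 0, "rx": 0, "ry": 0, "rz": -0.17, "hand": -0.1}, {"tx": 0, "ty": 0, "tz": 0, "rx": 0, "ry": 0, "rz": -0.17, "hand": -0.1}, {"tx": 0, "ty": 0, "tz": 0, "rx": 0, "ry": 0, "rz": -0.17, "hand": -0.1}, {"tx": 0, "ty": 0, "tz": 0, "rx": 0, "ry": 0, "rz": -0.17, "hand": -0.1}, {"tx": 0, "ty": 0, "tz": 0, "rx": 0, "ry": 0, "rz": -0.17, "hand": -0.1}, {"tx": 0, "ty": 0, "tz": 0, "rx": 0, "ry": 0, "rz": -0.15, "hand": -0.1}, {"tx": 0, "ty": 0, "tz": 0, "rx": 0, "ry": 0, "rz": 0, "hand": -0.1}]}}

```text
t: 49.8
ee_pos: [0.5879, 0.0453, 0.204]
tool_rot: [-3.141, -0.021, -0.002]
contact_force: [0.1, -0.4, 0.2]
opening: 0.0478
gripper_force: 0.0
```

```bash
python3 plan.py .586 -.186 .2 -92
```

```text
t 49.8 yangle -89.3 turn -2.7 q6 67.4 rot [-0.    -0.001  0.046] shift [0.077 2.89  0.051] tcp [0.5879 0.0453 0.204 ] F [ 0.1 -0.4  0.2]
```

{"fn": "send_rows", "kwargs": {"targets": [{"tx": -0.03, "ty": 0.4, "tz": 0, "rx": 0, "ry": 0, "rz": 0.02, "hand": -0.1}, {"tx": 0, "ty": 0.5, "tz": 0, "rx": 0, "ry": 0, "rz": 0, "hand": -0.1}, {"tx": 0, "ty": 0.5, "tz": 0, "rx": 0, "ry": 0, "rz": 0, "hand": -0.1}, {"tx": 0, "ty": 0.5, "tz": 0, "rx": 0, "ry": 0, "rz": 0, "hand": -0.1}, {"tx": 0, "ty": 0.5, "tz": 0, "rx": 0, "ry": 0, "rz": 0, "hand": -0.1}, {"tx": 0, "ty": 0.3, "tz": 0, "rx": 0, "ry": 0, "rz": 0, "hand": -0.1}, {"tx": 0, "ty": 0.2, "tz": 0, "rx": 0, "ry": 0, "rz": 0, "hand": -0.1}, {"tx": 0, "ty": 0, "tz": 0, "rx": 0, "ry": 0, "rz": 0, "hand": -0.1}]}}

```text
t: 50.8
ee_pos: [0.5844, -0.1876, 0.2031]
tool_rot: [-3.142, 0.016, -0.0]
contact_force: [-0.6, -0.3, -0.3]
opening: 0.048
gripper_force: 0.0
```

```bash
python3 plan.py .585 -.187 .051 -91
python3 - <<'E'
from h import *
c=viewer.camera("top");a=c["frame"][140:260,240:440]
for d in viewer.cut_out("top","stopcock"): print(d["conf"],rect(c,d["pixels"],.08))
cv2.imwrite("pics/k4.png",cv2.resize(a,None,fx=4,fy=4,interpolation=2)[:,:,::-1])
E
```

```text
t 50.8 yangle -90.6 turn -0.4 q6 89.0 rot [-0.    -0.     0.007] shift [ 0.008 -0.007  1.901] tcp [ 0.5844 -0.1876  0.2031] F [-0.6 -0.3 -0.3]
0.41 (580, -463, 94, 88, 134.9)
```

View pics/k4.png

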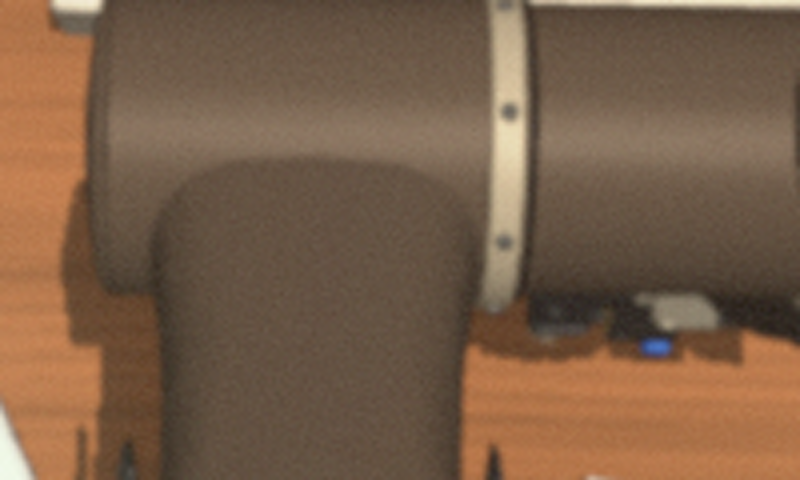

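The arm hides the stopcock in the top view, so I'll use the scene camera.

Run:
```python
from h import *
c=viewer.camera("scene")
for n in("stopcock_grip","stopcock_pivot"): print(n,[(round(d["conf"],2),toworld(c,d["point"]).round(3).tolist()) for d in viewer.pinpoint("scene",n)])
a=c["frame"][190:300,190:380]
hsv=cv2.cvtColor(c["frame"],cv2.COLOR_RGB2HSV);m=(((hsv[:,:,0]<4)|(hsv[:,:,0]>176))&(hsv[:,:,1]>170)&(hsv[:,:,2]>60));m[:200]=0;m[300:]=0;m[:,:250]=0;m[:,400:]=0
print(m.sum(),rect(c,m,.078))
cv2.imwrite("pics/k5.png",cv2.resize(a,None,fx=4,fy=4,interpolation=2)[:,:,::-1])
```

```text
stopcock_grip [(0.48, [0.592, 0.041, 0.071])]
stopcock_pivot [(0.76, [0.665, 0.038, 0.07])]
68 (603, 45, 66, 11, 178.6)
```

View pics/k5.png

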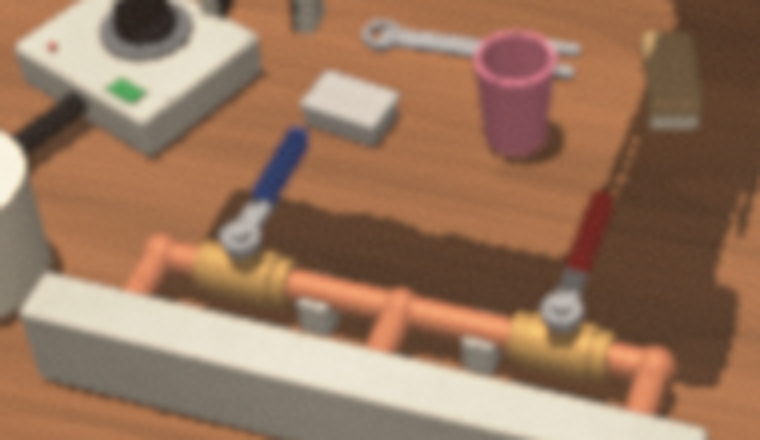

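The red lever at (590,230) is square across the pipe, parallel to the blue one: shut. Now the drain.

{"fn": "send_rows", "kwargs": {"targets": [{"tx": 0, "ty": 0, "tz": 0.4, "rx": 0, "ry": 0, "rz": 0, "hand": -0.1}, {"tx": 0, "ty": 0, "tz": 0.45, "rx": 0, "ry": 0, "rz": 0, "hand": -0.1}, {"tx": 0, "ty": 0, "tz": 0.4, "rx": 0, "ry": 0, "rz": 0, "hand": -0.1}, {"tx": 0, "ty": 0, "tz": 0.3, "rx": 0, "ry": 0, "rz": 0, "hand": -0.1}, {"tx": 0, "ty": 0, "tz": 0.2, "rx": 0, "ry": 0, "rz": 0, "hand": -0.1}, {"tx": 0, "ty": 0, "tz": 0.14, "rx": 0, "ry": 0, "rz": 0, "hand": -0.1}, {"tx": 0, "ty": 0, "tz": 0, "rx": 0, "ry": 0, "rz": 0, "hand": -0.1}]}}

```text
t: 51.92
ee_pos: [0.5843, -0.1868, 0.0513]
tool_rot: [-3.142, 0.011, 0.001]
contact_force: [0.4, -0.1, -0.5]
opening: 0.0482
gripper_force: 0.0
```

{"fn": "send_rows", "kwargs": {"targets": [{"tx": 0, "ty": 0, "tz": 0, "rx": 0, "ry": 0, "rz": 0, "hand": 1}, {"tx": 0, "ty": 0, "tz": 0, "rx": 0, "ry": 0, "rz": 0, "hand": 1}, {"tx": 0, "ty": 0, "tz": 0, "rx": 0, "ry": 0, "rz": 0, "hand": 1}, {"tx": 0, "ty": 0, "tz": 0, "rx": 0, "ry": 0, "rz": 0, "hand": 1}, {"tx": 0, "ty": 0, "tz": 0, "rx": 0, "ry": 0, "rz": 0, "hand": 1}, {"tx": 0, "ty": 0, "tz": 0, "rx": 0, "ry": 0, "rz": 0, "hand": 1}], "force": 15}}

```text
t: 52.68
ee_pos: [0.5845, -0.187, 0.052]
tool_rot: [3.141, -0.011, 0.0]
contact_force: [-1.3, 0.8, 4.8]
opening: 0.0162
gripper_force: 14.9
```

```bash
python3 f.py
```

```text
[ 0.072  0.681 -0.136] 0.0162 -90.4 0.16 [-1.3  0.8  4.8]
```

{"fn": "send_rows", "kwargs": {"targets": [{"tx": 0.005, "ty": -0.102, "tz": 0, "rx": 0, "ry": 0, "rz": 0.1, "hand": 1}, {"tx": 0.005, "ty": -0.102, "tz": 0, "rx": 0, "ry": 0, "rz": 0.1, "hand": 1}, {"tx": 0.005, "ty": -0.102, "tz": 0, "rx": 0, "ry": 0, "rz": 0.1, "hand": 1}, {"tx": 0.005, "ty": -0.102, "tz": 0, "rx": 0, "ry": 0, "rz": 0.1, "hand": 1}, {"tx": 0.005, "ty": -0.102, "tz": 0, "rx": 0, "ry": 0, "rz": 0.1, "hand": 1}, {"tx": 0.005, "ty": -0.102, "tz": 0, "rx": 0, "ry": 0, "rz": 0.1, "hand": 1}]}}

```text
t: 53.42
ee_pos: [0.6009, -0.1426, 0.052]
tool_rot: [2.982, -0.986, 0.004]
contact_force: [5.3, -11.9, -2.6]
opening: 0.0162
gripper_force: 15.0
```

```bash
python3 f.py
```

```text
[-4.254 -1.612 -0.168] 0.0162 -126.6 1.73 [  5.3 -11.9  -2.6]
```

{"fn": "send_rows", "kwargs": {"targets": [{"tx": 0.02, "ty": -0.102, "tz": 0, "rx": 0, "ry": 0, "rz": 0.1, "hand": 1}, {"tx": 0.015, "ty": -0.102, "tz": 0, "rx": 0, "ry": 0, "rz": 0.1, "hand": 1}, {"tx": 0.005, "ty": -0.102, "tz": 0, "rx": 0, "ry": 0, "rz": 0.1, "hand": 1}, {"tx": 0.005, "ty": -0.102, "tz": 0, "rx": 0, "ry": 0, "rz": 0.1, "hand": 1}, {"tx": 0.005, "ty": -0.102, "tz": 0, "rx": 0, "ry": 0, "rz": 0.1, "hand": 1}, {"tx": 0.005, "ty": -0.102, "tz": 0, "rx": 0, "ry": 0, "rz": 0.1, "hand": 1}]}}

```text
t: 54.18
ee_pos: [0.6398, -0.1168, 0.052]
tool_rot: [2.529, -1.859, 0.001]
contact_force: [-1.8, -15.8, 2.9]
opening: 0.0161
gripper_force: 14.9
```

```bash
python3 f.py
```

```text
[-5.372  0.622 -0.195] 0.0161 -162.6 1.58 [ -1.8 -15.8   2.9]
```

{"fn": "send_rows", "kwargs": {"targets": [{"tx": 0.025, "ty": -0.102, "tz": 0, "rx": 0, "ry": 0, "rz": 0.1, "hand": 1}, {"tx": 0.02, "ty": -0.102, "tz": 0, "rx": 0, "ry": 0, "rz": 0.1, "hand": 1}, {"tx": 0.01, "ty": -0.102, "tz": 0, "rx": 0, "ry": 0, "rz": 0.1, "hand": 1}, {"tx": 0, "ty": -0.05, "tz": 0, "rx": 0, "ry": 0, "rz": 0.02, "hand": 1}, {"tx": 0, "ty": 0, "tz": 0, "rx": 0, "ry": 0, "rz": 0, "hand": 1}]}}

```text
t: 54.8
ee_pos: [0.6624, -0.1146, 0.0515]
tool_rot: [2.182, -2.247, -0.013]
contact_force: [-21.5, 1.2, 18.6]
opening: 0.0162
gripper_force: 15.0
```

```bash
python3 f.py
```

```text
[ 0.267  7.9   -0.14 ] 0.0162 178.3 -0.11 [-21.5   1.2  18.6]
```

21.5 N resisting, so the drain is at its open stop. Release, lift, and back away.

{"fn": "send_rows", "kwargs": {"targets": [{"tx": 0, "ty": 0, "tz": 0, "rx": 0, "ry": 0, "rz": 0, "hand": -0.1}, {"tx": 0, "ty": 0, "tz": 0, "rx": 0, "ry": 0, "rz": 0, "hand": -0.1}, {"tx": 0, "ty": 0, "tz": 0, "rx": 0, "ry": 0, "rz": 0, "hand": -0.1}, {"tx": 0, "ty": 0, "tz": -0.2, "rx": 0, "ry": 0, "rz": 0, "hand": -0.1}, {"tx": 0, "ty": 0, "tz": -0.4, "rx": 0, "ry": 0, "rz": 0, "hand": -0.1}, {"tx": 0, "ty": 0, "tz": -0.5, "rx": 0, "ry": 0, "rz": 0, "hand": -0.1}, {"tx": 0, "ty": 0, "tz": -0.5, "rx": 0, "ry": 0, "rz": 0, "hand": -0.1}, {"tx": 0, "ty": 0, "tz": -0.5, "rx": 0, "ry": 0, "rz": 0, "hand": -0.1}]}}

```text
t: 55.8
ee_pos: [0.6693, -0.1135, 0.2224]
tool_rot: [-2.19, 2.251, -0.002]
contact_force: [0.5, 0.9, -0.5]
opening: 0.048
gripper_force: 0.0
```

{"fn": "send_rows", "kwargs": {"targets": [{"tx": 0.5, "ty": 0.2, "tz": 0, "rx": 0, "ry": 0, "rz": 0, "hand": -0.1}, {"tx": 0.5, "ty": 0.3, "tz": 0, "rx": 0, "ry": 0, "rz": 0, "hand": -0.1}, {"tx": 0.5, "ty": 0.3, "tz": 0, "rx": 0, "ry": 0, "rz": 0, "hand": -0.1}, {"tx": 0.5, "ty": 0.3, "tz": 0, "rx": 0, "ry": 0, "rz": 0, "hand": -0.1}, {"tx": 0.5, "ty": 0.3, "tz": 0, "rx": 0, "ry": 0, "rz": 0, "hand": -0.1}, {"tx": 0.5, "ty": 0.3, "tz": 0, "rx": 0, "ry": 0, "rz": 0, "hand": -0.1}, {"tx": 0.5, "ty": 0.3, "tz": 0, "rx": 0, "ry": 0, "rz": 0, "hand": -0.1}, {"tx": 0.4, "ty": 0.3, "tz": 0, "rx": 0, "ry": 0, "rz": 0, "hand": -0.1}, {"tx": 0, "ty": 0, "tz": 0, "rx": 0, "ry": 0, "rz": 0, "hand": -0.1}]}}

```text
t: 56.92
ee_pos: [0.4749, -0.4223, 0.2209]
tool_rot: [-2.187, 2.256, -0.002]
contact_force: [0.0, -1.0, 0.5]
opening: 0.0481
gripper_force: 0.0
```

Run:
```python
from h import *
for n in("top","scene"):
    c=viewer.camera(n); save(c,n+"9.png")
    for t in("tumbler","jar","tin","stopcock_grip","drain_grip","thermostat_grip"): print(n,t,[(round(d["conf"],2),toworld(c,d["point"]).round(3).tolist()) for d in viewer.pinpoint(n,t)[:2]])
    if n=="top":
        save(c,"top9c.png",(80,110,480,340),2)
        for t in("stopcock","drain"): print(t,[(round(d["conf"],2),rect(c,d["pixels"],.08)) for d in viewer.cut_out(n,t)])
```

```text
top tumbler [(0.87, [0.447, 0.423, 0.017]), (0.61, [0.44, -0.056, 0.002])]
top jar [(0.68, [0.484, 0.345, 0.018])]
top tin [(0.87, [0.463, -0.182, 0.001]), (0.6, [0.448, 0.419, 0.021])]
top stopcock_grip [(0.75, [0.593, 0.043, 0.073]), (0.66, [0.665, -0.077, -0.001])]
top drain_grip [(0.74, [0.696, 0.338, -0.002]), (0.69, [0.664, -0.112, 0.07])]
top thermostat_grip []
stopcock [(0.58, (618, 38, 114, 22, 1.5))]
drain [(0.85, (659, -142, 114, 22, 89.8))]
scene tumbler [(0.79, [0.448, 0.42, 0.02]), (0.75, [0.448, -0.052, -0.003])]
scene jar [(0.72, [0.483, 0.347, 0.02]), (0.31, [0.634, 0.459, 0.002])]
scene tin [(0.98, [0.533, 0.26, 0.019]), (0.67, [0.463, -0.185, -0.001])]
scene stopcock_grip [(0.61, [0.593, 0.042, 0.071])]
scene drain_grip [(0.57, [0.666, -0.11, 0.063])]
scene thermostat_grip [(0.48, [0.443, -0.357, 0.075]), (0.35, [0.664, -0.188, 0.07])]
```

View pics/top9c.png

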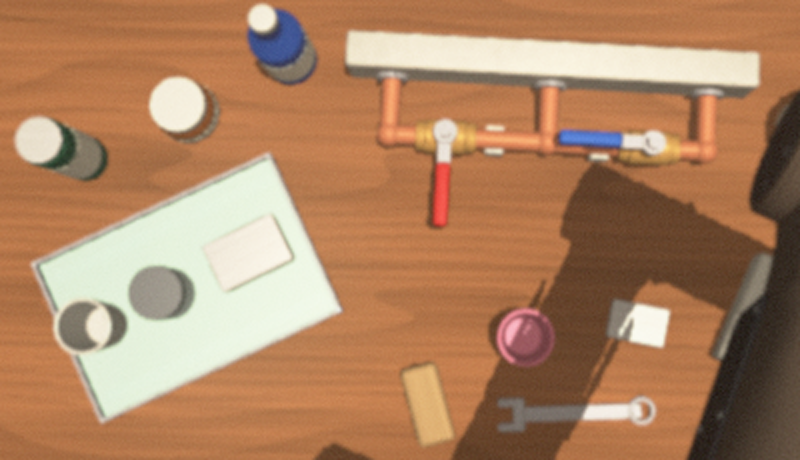

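The final picture shows the tumbler (85,328), jar (158,292) and tin (248,252) on the glass. The red lever is square to the pipe and the blue lever lies along it. The bystanders have not moved, so I'll hand in.

```bash
python3 -c "
from bench import order;print(order.hand_in())"
```

```text
the job is handed in; nothing more can be done
None
```

I handed the job in at about 57 s of robot time: the tumbler, jar and tin are on the glass shelf, the thermostat is off, the stopcock was shut next, and only then was the drain opened fully; I found no clipper or toothbrush, and no verdict came back.

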